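# Close the mould and feel along its joint

### The job

Push the sliding half of the aluminium mould fully home against the fixed half. Then take the steel probe from the instrument stand and, to feel for a step, guide its tip slowly and lightly (a few centimetres a second) in the groove of the joint on top of the mould, from the left end to the right end as the robot sees it, following every bend. Finally hang the probe back in its hole in the stand, leaving the mould closed and the other things on the bench undisturbed.

Things in the scene. Friction and masses are not known exactly. Their poses are not given: they have to be found in the camera images.
- mould: aluminium two-part mould on a steel base plate (175 x 165 x 12 mm), fixed. Origin: on the bench below the joint; x across the joint, away from the robot, y along it to the left, z up. Halves 130 mm long in y, flat tops 57 mm above the bench, fixed half back to x = +45 mm. Seam in mm (x, y): (0,65) (0,32) (15,17) (15,-17) (0,-32) (0,-65). Brass pour spout, 19 mm wide, 9 high, at (32,0)
- mould_slide (a joint): how far the sliding half stands open, m: 0 = closed, at a firm stop; it opens towards the robot along the mould's -x. Starts 0.02 to 0.04 open, stays where left, about 7 N moves it. Closed, a groove 7 mm wide and 2.7 mm deep (45 degree bevelled sides, narrow flat floor) runs along the seam on top
- slide_face (a point): middle of the sliding half's upright front face (towards the robot), 36 mm above the bench, 40 mm in -x of the seam's end runs; moves with that half. Face 130 mm wide, 13 to 57 mm above the bench. Guide pins (10 mm thick, 34 mm high, at y = +-50 mm) run forward from it to 42 mm high blocks at x = -112 mm; the 70 mm between them is free
- stand: aluminium instrument stand, fixed: foot 75 x 150 mm, top plate 46 (x) x 150 (y) x 12 mm, its upper face 70 mm above the bench, with two upright through holes of 16 mm diameter in a row along y. Origin: on the bench under the stand's middle; z up. An instrument hangs in each hole by its collar
- hole_left (a point): mouth of the stand's hole on its +y side, centre, in the plate's upper face
- hole_right (a point): mouth of the stand's hole on its -y side, centre, in the plate's upper face; the holes are 74 mm apart
- probe: the probe: straight round all-steel instrument with a fine point, 132 mm long, about 140 g, hanging upright in either hole. Origin: centre of its collar's underside (collar 26 mm wide, 5 mm thick, rests on the stand's plate); z up the handle. Handle 15 mm diameter, 5 to 77 mm above the origin; shank 10 mm diameter to 34 mm below; slim sprung tip to 55 mm below
- probe_tip (a joint): how far the probe's sprung tip is pushed in, in m: 0 = fully out, 0.008 = pushed in to its stop. The spring takes 1 N to start and 0.25 N more per mm
- tip (a point): lowest point of the probe's tip, which is round-nosed, 3 mm diameter (tip fully out: 55 mm below the probe's origin)
- knife: the other instrument in the stand, not needed: plaster knife with a bulging wooden handle (25 mm at its thickest, up to 70 mm above the collar's underside) and a flat blade 11 mm wide; same collar as the probe. Origin: centre of the collar's underside
- cast: bystander, leave it: white plaster dental cast, horseshoe-shaped, about 70 x 62 x 27 mm high, loose. Origin: centre of its underside
- resin: bystander, leave it: small white dropper bottle, 34 mm diameter, 75 mm high, standing loose, between or near the task's things. Origin: centre of its underside
- bur_block: bystander, leave it: wooden block 65 x 95 x 22 mm with six little grinding points standing in it (52 mm high in all), loose. Origin: centre of its underside
- rubber_bowl: bystander, leave it: dark rubber mixing bowl, 120 mm across, 75 mm high, loose. Origin: centre of its underside
- brush_jar: bystander, leave it: amber glass jar 74 mm across, 85 mm high, with brushes and tools standing in it up to 165 mm, loose. Origin: centre of its underside
- screwdriver: bystander, leave it: screwdriver 150 mm long lying loose. Origin: centre of its underside
- seam_0 (a point): seam point 0 of 0 to 5, left end (8 mm from the very end): where the tip's lowest point lies when it rests in the groove of the closed seam, at mould (0, 57), 54.3 mm above the bench (2.7 mm below the mould's top)
- seam_1 (a point): seam point 1 of 0 to 5, first corner, where the seam turns away from the robot: where the tip's lowest point lies when it rests in the groove of the closed seam, at mould (0, 32), 54.3 mm above the bench (2.7 mm below the mould's top)
- seam_2 (a point): seam point 2 of 0 to 5, second corner, left end of the key's nose: where the tip's lowest point lies when it rests in the groove of the closed seam, at mould (15, 17), 54.3 mm above the bench (2.7 mm below the mould's top)
- seam_3 (a point): seam point 3 of 0 to 5, third corner, right end of the key's nose: where the tip's lowest point lies when it rests in the groove of the closed seam, at mould (15, -17), 54.3 mm above the bench (2.7 mm below the mould's top)
- seam_4 (a point): seam point 4 of 0 to 5, fourth corner: where the tip's lowest point lies when it rests in the groove of the closed seam, at mould (0, -32), 54.3 mm above the bench (2.7 mm below the mould's top)
- seam_5 (a point): seam point 5 of 0 to 5, right end (8 mm from the very end): where the tip's lowest point lies when it rests in the groove of the closed seam, at mould (0, -57), 54.3 mm above the bench (2.7 mm below the mould's top)
Mind the look-alikes: they are no part of the job. Leave any blue look-alike of the probe alone.

How it is judged:
By the outcome, as a careful person would: the job done as asked, in the order asked, and still so for the second after the job is handed in, with the robot touching nothing.
It also fails if it takes over 72 s, if anything falls off the work surface, if the arm or the gripper's body presses on something with over 40 N, if the wrist force passes 120 N, or if a joint passes its speed limit or range.

### The arm

A 6-joint arm with a two-finger parallel gripper is mounted at the origin on the work surface. World frame = base frame: x ahead of the robot, y to its left, z up, the work surface at z = 0. Lengths are in m, angles in rad, forces in N, time in s.
With the tool pointing down it reaches from about 0.35 to 0.775 m from the base axis. Payload 7.3 kg.
Tool frame: the origin (TCP) lies at the very end of the fingers, on their centre line; the grasp point (between the pads) lies 19 mm behind it; z points along the fingers, y is the direction in which the jaws open and shut (so a half turn about z gives the same grasp; the last joint's range is limited). The gripper opens to 92 mm and grips with 3 to 60 N. Pads are 19 mm wide; open, the fingers measure 130 mm over their backs; the gripper's body (75 mm by 190 mm) begins 47 mm behind the grasp point.
Start: joints at [1.087, 0.342, 1.524, -0, 1.275, -0.146], TCP at [0.174, 0.495, 0.227] pointing down, gripper open.
Joint ranges: [-2.53, 2.53], [-0.77, 2.02], [0.04, 2.7], [-1, 4.14], [0.28, 2.66], [-3.11, 3.11]. Speed limits (rad/s): [2.57, 2.57, 3.14, 3.14, 3.14, 3.14].

### API

Orientations are given as [roll, pitch, yaw] about the fixed x, y, z axes, in that order (R = Rz(yaw) Ry(pitch) Rx(roll)).
In Python, from cell import robot gives the robot as it stands.
- The arm moves only by the shell command python3 -m pendant 'ROWS' [OPENING] [FORCE]. ROWS is JSON, a list of rows, each a list of 2 entries, a list of its own where there are three numbers: the shift along the tool's x, y, z in mm, then the turn about the tool's z in degrees. In form: [[[x, y, z], turn], ...]. A call has 1 to 10 rows; each row is the pose to reach, as a shift and turn from the pose measured when the call began, along the tool's axes at that moment; what a row does not reach only later rows make up. A row lasts 1/12 s, in which the tool goes at most 41.7 mm and 7.16 degrees, less where a joint would pass 70% of its speed; a pose out of reach is approached as far as the arm can. A call with a gripper value outside its range is refused whole. OPENING is the opening, from 0 (shut) to 1 (fully open), set as the call begins (- or left out, the last holds). The fingers move at their own pace and stop on an object; FORCE is the grip in N (left out, the last holds). Time passes only in rows, so rows that repeat a pose let the fingers close. It gives the time, the measured TCP pose, the force and the opening at its end, in the units of the state.
- robot.observe(): the state, without advancing time (a new reading comes with each control period).
- robot.read_camera(name): name is "side" or "top" or "wrist"; returns the picture (384x512x3 uint8, red, green, blue); there is no depth.
- robot.calibration(name): a dict with "vfov" (degrees; the focal length in pixels is half the picture's height over the tangent of half this angle, whatever the lens; pixels are square), "cx", "cy" (the principal point, pixels), "rvec" (rotation vector, rad) and "tvec" (3), from world to camera coordinates, as OpenCV has them. Camera axes: x right, y down, z forward; pixel columns grow to the right and rows downward; lengths in m; the calibration is good to about 2 mm. A picture is of the moment at which its call begins: read the wrist's pose just before it. calibration takes no time and is no camera call; for the wrist camera it gives the pose at the moment of the call.
- robot.hand_in(): hands the job in, once; it reports no verdict.
Trained networks look in the newest picture that a camera, given by its name, has taken for a name from the list of things; names that differ only in an ending like _2 or _b are one class to them, and where a whole thing is asked for, a point or a joint stands for the part that bears it (a point fixed in the world has none). Each returns a list of dicts, best first, with "p" (0 to 1); they miss things now and then, are a little off and sometimes report something else, mostly with a low value. They report only what shows in the picture. A call takes as long as a camera call. They do not tell look-alikes from the thing itself.
- robot.find_in(camera, query): "xy" ([column, row] as shares, 0 to 1, of the picture: columns of its width, rows of its height, amid what is visible of it).
The state is a dict: "time": time; "qpos": joint angles; "qvel": joint speeds; "joint_efforts": joint torques, N m; "tool_pos": TCP position; "tool_rot": TCP orientation; "contact_force": force on the tool from outside, world axes, zero at the start; "torque": the same for the moment, N m; "opening": finger opening in m.
Only numpy, scipy, OpenCV 4.12 (cv2) and the standard library are available. Lean on these libraries where they do the work, as an engineer would, in place of code of your own. Each camera call takes 0.05 s, during which the arm holds its last target.

## Working session

There is one attempt and no reset: what is moved stays moved. The work goes in short steps, Python scripts to look and compute and a shell command to move; the robot and the scene stay as the last step left them, time stands still between calls to the robot, and variables do not carry over. Pictures are saved under pics/ and viewed, and the job is handed in when it is done.

```bash
mkdir -p pics; ls
python3 - <<'E'
from cell import robot
import cv2
s=robot.observe(); print(s)
for n in ["top","side","wrist"]:
    im=robot.read_camera(n); cv2.imwrite(f"pics/{n}0.png",im[:,:,::-1]); print(n,robot.calibration(n))
    for q in (["mould","stand","probe","knife","hole_left","hole_right","slide_face","seam_0","seam_5","tip"] if n!="wrist" else []):
        r=robot.find_in(n,q); print(q,[(round(d['p'],2),round(d['xy'][0]*512,1),round(d['xy'][1]*384,1)) for d in r[:4]])
print(robot.observe()['time'])
E
```

```text
pics
{'time': 0.0, 'qpos': array([ 1.08697191e+00,  3.42726748e-01,  1.52503858e+00,  1.58304042e-05,
        1.27539099e+00, -1.45984592e-01]), 'qvel': array([ 0.00010863,  0.00035434,  0.00031866, -0.00169508,  0.00057068,
       -0.00136248]), 'joint_efforts': array([ 8.03439689e-04, -4.31249177e+01, -2.44221961e+01,  7.18295923e-02,
        5.57357760e-02, -1.44264586e-04]), 'tool_pos': array([0.17378301, 0.49496401, 0.22603535]), 'tool_rot': array([-3.14004781e+00, -2.42438762e-04,  2.80374802e+00]), 'contact_force': array([0.17648261, 0.29674186, 1.13851101]), 'torque': array([0.01005555, 0.01482087, 0.01008477]), 'opening': 0.09178563447968313}
top {'vfov': 52.390613714474654, 'cx': 257.0128345022822, 'cy': 187.99827660195075, 'rvec': array([ 2.1299963 , -2.12608353,  0.20863666]), 'tvec': array([-0.02164417,  0.61355562,  0.99330563])}
mould [(0.74, 319.4, 208.8)]
stand [(0.91, 187.9, 196.8)]
probe [(0.6, 229.8, 218.3), (0.41, 196.8, 187.8)]
knife [(0.68, 169.9, 186.5)]
hole_left [(0.76, 187.5, 191.9)]
hole_right [(0.58, 187.4, 195.5)]
slide_face [(0.8, 318.9, 209.7), (0.48, 318.2, 205.5)]
seam_0 [(0.68, 319.6, 206.6)]
seam_5 [(0.68, 319.6, 206.6)]
tip [(0.31, 252.9, 178.2)]
side {'vfov': 50.07611832339745, 'cx': 254.1480076108335, 'cy': 196.59099133957878, 'rvec': array([ 0.32942097, -2.73493582,  1.31624224]), 'tvec': array([0.56888584, 0.15958728, 0.99361511])}
mould [(0.82, 275.5, 177.8)]
stand [(0.6, 229.1, 265.9)]
probe [(0.69, 277.6, 179.9), (0.61, 268.7, 218.1), (0.51, 230.4, 226.6)]
knife [(0.83, 222.0, 248.3)]
hole_left [(0.9, 230.1, 267.6)]
hole_right [(0.76, 230.8, 266.9)]
slide_face [(0.79, 277.2, 176.0)]
seam_0 [(0.56, 277.1, 179.9)]
seam_5 [(0.56, 277.1, 179.9)]
tip [(0.6, 281.4, 130.4)]
wrist {'vfov': 60.76965187261054, 'cx': 255.86997391198295, 'cy': 191.54799526527023, 'rvec': array([-2.3439562 , -1.6612681 , -0.26406742]), 'tvec': array([-0.52524486, -0.0383297 ,  0.39117256])}
1.15
```

View pics/top0.png

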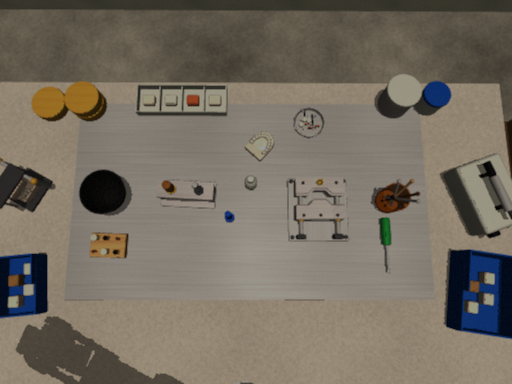

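View pics/side0.png

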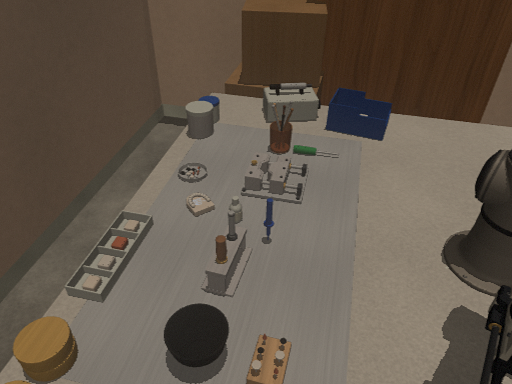

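View pics/wrist0.png

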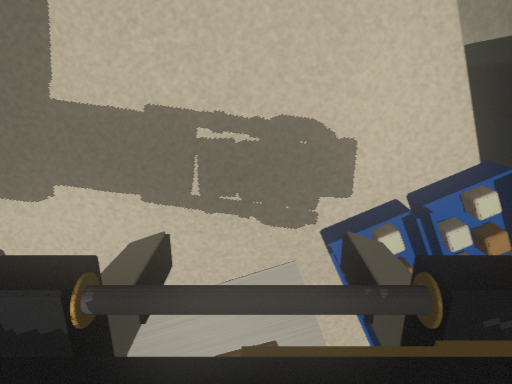

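The top picture shows the mould at about (319,209) and the stand at (187,194). Two things could be the probe: a blue one at (229,217) standing alone, and a grey one at (197,188) in the stand's right hole. The grey steel one fits, because the blue one is the look-alike. The knife is at (169,186). I'll confirm this in enlarged crops.

```bash
cat > h.py <<'E'
import numpy as np, cv2
from cell import robot
def K(c):
    f=192/np.tan(np.radians(c['vfov'])/2); return np.array([[f,0,c['cx']],[0,f,c['cy']],[0,0,1]])
def proj(c,P):
    return cv2.projectPoints(np.array(P,float).reshape(-1,3),np.array(c['rvec']),np.array(c['tvec']),K(c),None)[0].reshape(-1,2)
def unproj(c,uv,z):
    R=cv2.Rodrigues(np.array(c['rvec']))[0]; o=-R.T@c['tvec']
    d=R.T@np.linalg.inv(K(c))@np.array([uv[0],uv[1],1.]); return o+d*(z-o[2])/d[2]
def crop(im,x0,y0,w,h,s): return cv2.resize(im[y0:y0+h,x0:x0+w],None,fx=s,fy=s,interpolation=cv2.INTER_CUBIC)
E
python3 - <<'E'
from h import *
t=cv2.imread('pics/top0.png'); s=cv2.imread('pics/side0.png')
cv2.imwrite('pics/c1.png',crop(t,270,165,100,75,8))
cv2.imwrite('pics/c2.png',np.hstack([crop(t,150,165,90,60,4),crop(s,190,180,100,60,4)]))
c=robot.calibration('top')
for n,uv,z in [("mould",(319,209),.05),("stand",(187.5,194),.07),("probe",(197,188),.145),("knife",(169,186),.14),("bowl",(103,192),.075),("blue",(229,217),.1),("jar",(392,198),.085),("resin",(251,182),.075)]:
    print(n,unproj(c,uv,z).round(3))
E
```

```text
mould [ 0.558 -0.187  0.05 ]
stand [0.595 0.164 0.07 ]
probe [0.597 0.128 0.145]
knife [0.602 0.198 0.14 ]
bowl [0.598 0.385 0.075]
blue [0.53  0.051 0.1  ]
jar [ 0.583 -0.373  0.085]
resin [ 0.626 -0.004  0.075]
```

View pics/c1.png

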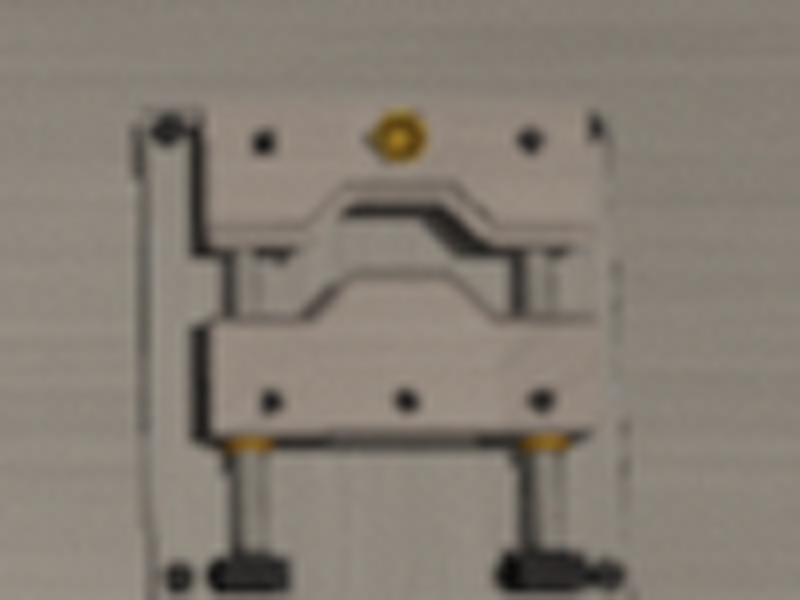

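View pics/c2.png

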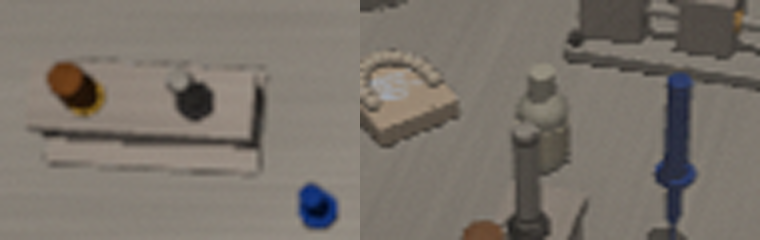

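The grey steel instrument at (197,188) in the right hole is the probe. Next I'll work out the mould's pose from the crop and the wrist camera's geometry.

```bash
cat >> h.py <<'E'
from scipy.spatial.transform import Rotation as Ro
from scipy.optimize import least_squares
def toolR(s): return Ro.from_euler('xyz',s['tool_rot']).as_matrix()
def fit(c,obj,uv,z=None,x0=(0.56,-.19,0)):
    # planar pose of object pts (x,y,z) from pixels
    obj=np.array(obj,float);uv=np.array(uv,float)
    def W(p): 
        a=p[2];R=np.array([[np.cos(a),-np.sin(a)],[np.sin(a),np.cos(a)]])
        return np.c_[obj[:,:2]@R.T+p[:2],obj[:,2]]
    r=least_squares(lambda p:(proj(c,W(p))-uv).ravel(),x0,x_scale=[.01,.01,.1])
    return r.x,r.fun.reshape(-1,2)
def delta(s,target,yaw=None):
    d=toolR(s).T@(np.array(target)-s['tool_pos'])*1000
    out=d.round(1)
    if yaw is None: return out
    # turn about tool z (pointing down): positive turn = negative world yaw change
    t=-np.degrees((yaw-s['tool_rot'][2]+np.pi)%(2*np.pi)-np.pi)
    return out,round(t,2)
E
python3 - <<'E'
from h import *
s=robot.observe(); c=robot.calibration('wrist')
R=cv2.Rodrigues(c['rvec'])[0]; o=-R.T@c['tvec']; T=toolR(s)
print('cam in tool',T.T@(o-s['tool_pos'])); print('cam axes in tool\n',(R@T).round(3))
c=robot.calibration('top')
# fixed half points from crop (x/8+270, y/8+165)
cr=lambda x,y:(x/8+270-.44,y/8+165-.44)
obj=[(.045,.065,.057),(0,.032,.057),(.015,.017,.057),(.015,-.017,.057),(0,-.032,.057),(.032,0,.066),(-.0,.065,.057)]
uv=[cr(203,103),cr(308,228),cr(343,184),cr(458,184),cr(495,225),cr(398,136),cr(205,232)]
p,e=fit(c,obj,uv); print(p,np.degrees(p[2]),e.round(1).tolist())
for t in [(.04,.0),(.045,.1)]: pass
a=p[2];ux=np.array([np.cos(a),np.sin(a)])
# slide opening from sliding seam nose corners
for u in [(345,275),(447,275),(305,320),(495,320)]:
    w=unproj(c,cr(*u),.057)[:2]-p[:2]; print((w@ux).round(4),(w@[-ux[1],ux[0]]).round(4))
E
```

```text
cam in tool [ 8.48289538e-02  1.43534648e-04 -1.57191197e-01]
cam axes in tool
 [[ 0.     1.    -0.   ]
 [-0.951  0.    -0.31 ]
 [-0.31   0.     0.951]]
[ 0.59998617 -0.18911918  0.02203481] 1.2625014163023902 [[-0.0, -0.2], [-0.3, 0.3], [0.7, 0.2], [-1.1, 0.0], [0.1, 0.3], [0.3, -0.7], [0.4, 0.1]]
-0.0153 0.0196
-0.016 -0.0147
-0.0303 0.0337
-0.0316 -0.03
```

Run:
```python
from h import *
s=robot.observe(); print(delta(s,(0.5,0.16,0.23),np.pi+.022))
```

```text
(array([-418.7, -208.3,   -3.3]), np.float64(-20.62))
```

```bash
python3 -m pendant '[[[-40,-20,0],-2],[[-80,-40,0],-4],[[-120,-60,0],-6],[[-160,-80,0],-8],[[-200,-100,0],-10],[[-240,-120,0],-12],[[-280,-140,0],-14],[[-320,-160,0],-16],[[-360,-180,0],-18],[[-390,-194,0],-20.6]]' 0 20
python3 - <<'E'
from h import *
s=robot.observe(); print(s['time'],s['tool_pos'],s['tool_rot'],delta(s,(0.5,0.16,0.2),np.pi+.022))
E
```

```text
time: 1.98
tool_pos: [0.4654, 0.1946, 0.227]
tool_rot: [3.141, 0.0, -3.118]
contact_force: [0.9, 0.5, -1.0]
opening: 0.0297
1.9833 [0.46538937 0.19463662 0.22695678] [ 3.14132639e+00  4.61022257e-04 -3.11835390e+00] (array([-33.8, -35.4,  27. ]), np.float64(0.07))
```

```bash
python3 -m pendant '[[[-16,-18,12],0],[[-33,-35,22],0],[[-33,-35,22],0],[[-33,-35,22],0],[[-33,-35,22],0],[[-33,-35,22],0]]'
python3 - <<'E'
from h import *
im=robot.read_camera('wrist'); c=robot.calibration('wrist'); s=robot.observe(); np.save('w1.npy',c,allow_pickle=True)
print(s['tool_pos'],s['opening'])
cv2.imwrite('pics/w1.png',cv2.resize(im[:,:,::-1],None,fx=1.5,fy=1.5,interpolation=cv2.INTER_CUBIC))
for q in ["hole_left","hole_right","probe","knife","stand"]:
    r=robot.find_in('wrist',q); print(q,[(round(d['p'],2),round(d['xy'][0]*512,1),round(d['xy'][1]*384,1)) for d in r[:4]])
E
```

```text
time: 2.48
tool_pos: [0.4987, 0.1613, 0.2055]
tool_rot: [3.141, 0.001, -3.117]
contact_force: [-1.5, -0.7, -0.3]
opening: 0.0002
[0.4987345  0.16141627 0.20558736] 0.00028930200721478223
hole_left [(0.8, 265.7, 233.5)]
hole_right [(0.64, 266.6, 232.4)]
probe [(0.63, 139.3, 224.0)]
knife []
stand [(0.63, 264.7, 235.0), (0.45, 14.9, 225.0)]
```

View pics/w1.png

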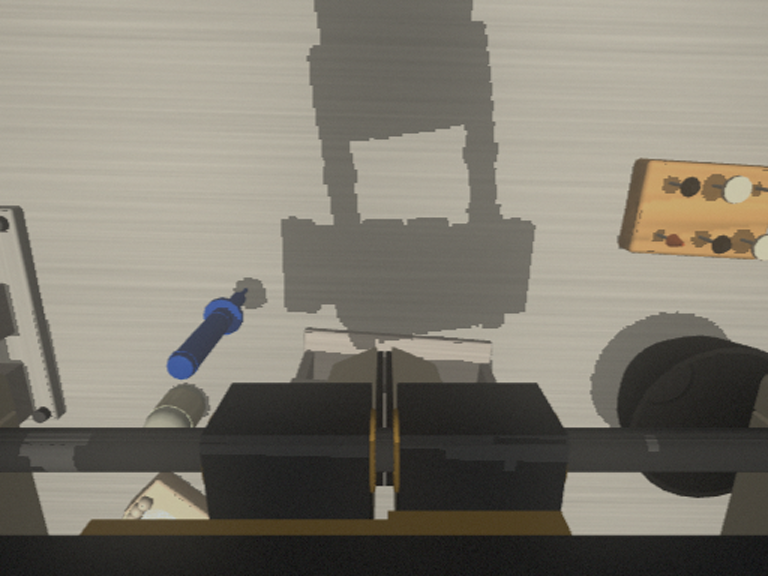

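```bash
python3 -m pendant '[[[0,-35,0],0],[[0,-70,0],0],[[0,-105,0],0],[[0,-140,0],0],[[0,-180,0],0],[[0,-220,0],0],[[0,-260,0],0],[[0,-300,0],0],[[0,-335,0],0],[[0,-350,0],0]]'
python3 - <<'E'
from h import *
s=robot.observe(); print(s['tool_pos'],s['contact_force'],delta(s,(0.50,-.1913,0.03),np.pi+.022))
E
```

```text
time: 3.62
tool_pos: [0.5073, -0.1931, 0.2052]
tool_rot: [-3.14, 0.002, -3.12]
contact_force: [0.7, -0.0, 0.6]
opening: 0.0005
[ 0.50728639 -0.19305047  0.20520611] [ 0.65368297 -0.04841529  0.56027165] (array([  7.5,   2.1, 175.2]), np.float64(-0.04))
```

```bash
python3 -m pendant '[[[10,2,35],0],[[10,2,70],0],[[10,2,105],0],[[10,2,140],0],[[10,2,165],0],[[10,2,175],0],[[10,2,175],0],[[10,2,175],0]]'
python3 - <<'E'
from h import *
s=robot.observe(); print(s['tool_pos'],s['contact_force'])
for n in ['top','side']:
    im=robot.read_camera(n)[:,:,::-1]; cv2.imwrite(f'pics/{n}1.png',crop(im,*((270,165,100,75,6) if n=='top' else (220,130,110,80,6))))
E
```

```text
time: 4.28
tool_pos: [0.4981, -0.1914, 0.0308]
tool_rot: [-3.14, 0.002, -3.12]
contact_force: [0.5, 0.0, 0.9]
opening: 0.0005
[ 0.49807292 -0.19135912  0.0308407 ] [0.45875216 0.04088134 0.92162658]
```

View pics/side1.png

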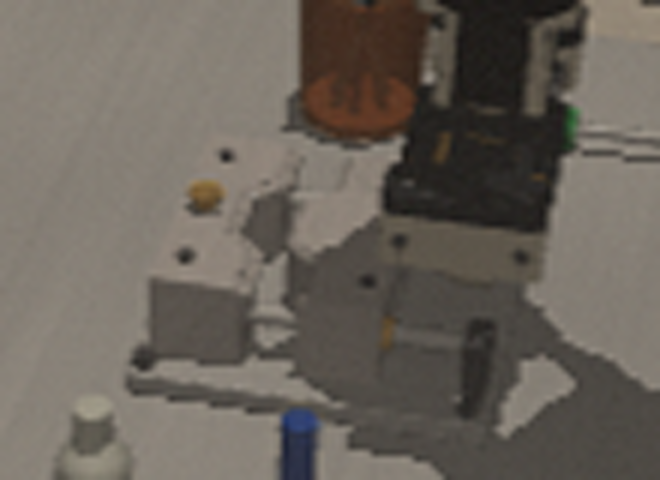

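```bash
python3 -m pendant '[[[-5,0,0],0],[[-10,0,0],0],[[-14,0,0],0],[[-18,0,0],0],[[-22,0,0],0],[[-26,0,0],0],[[-30,0,0],0],[[-34,0,0],0],[[-38,0,0],0],[[-42,0,0],0]]'
```

```text
time: 5.22
tool_pos: [0.5389, -0.1909, 0.0317]
tool_rot: [-3.14, -0.001, -3.12]
contact_force: [-7.2, -1.8, 3.5]
opening: 0.0006
```

```bash
python3 -m pendant '[[[-3,0,0],0],[[-6,0,0],0],[[-9,0,0],0],[[-11,0,0],0]]'; python3 -m pendant '[[[-2,0,0],0],[[-4,0,0],0],[[-4,0,0],0]]'
```

```text
time: 5.55
tool_pos: [0.548, -0.1905, 0.0311]
tool_rot: [-3.141, -0.006, -3.12]
contact_force: [-13.9, -1.9, 6.4]
opening: 0.0006
time: 5.8
tool_pos: [0.5478, -0.1899, 0.0302]
tool_rot: [3.14, -0.016, -3.12]
contact_force: [-14.8, -2.5, 6.5]
opening: 0.0004
```

```bash
python3 -m pendant '[[[-4,0,0],0],[[-8,0,0],0],[[-8,0,0],0],[[-8,0,0],0]]'
python3 - <<'E'
from h import *
im=robot.read_camera('side')[:,:,::-1]; cv2.imwrite('pics/side2.png',crop(im,220,130,110,80,6))
im=robot.read_camera('top')[:,:,::-1]; cv2.imwrite('pics/top2.png',crop(im,270,165,100,75,6))
E
```

```text
time: 6.13
tool_pos: [0.5475, -0.189, 0.0289]
tool_rot: [3.135, -0.034, -3.12]
contact_force: [-29.0, -2.7, 15.0]
opening: 0.0007
```

View pics/side2.png

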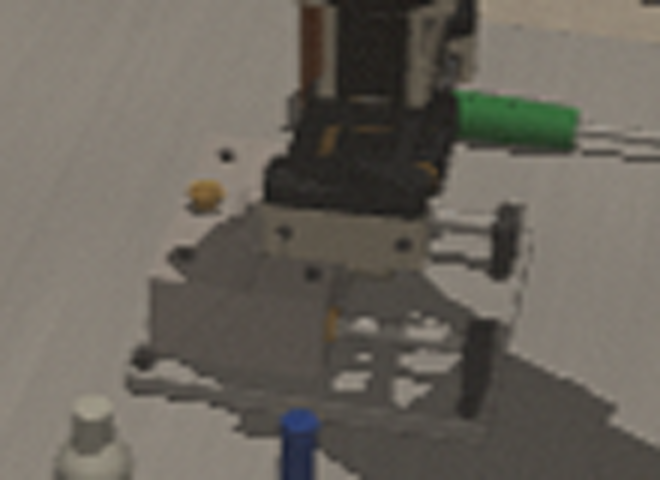

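View pics/top2.png

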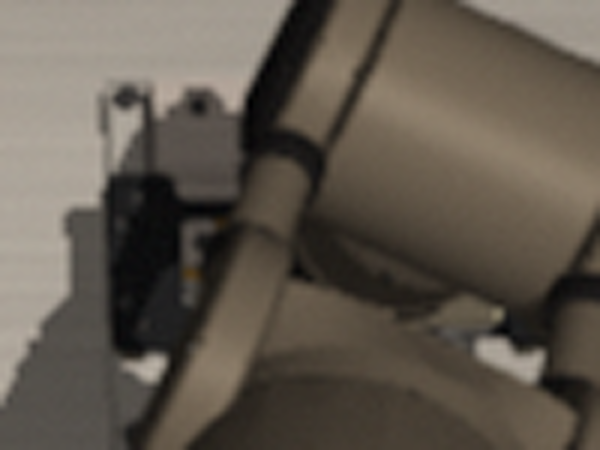

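```bash
python3 -m pendant '[[[5,0,0],0],[[12,0,0],0],[[18,0,0],0],[[18,0,0],0],[[18,0,0],0]]'
```

```text
time: 6.65
tool_pos: [0.5299, -0.1895, 0.0297]
tool_rot: [3.136, -0.033, -3.12]
contact_force: [0.5, 0.6, 0.4]
opening: 0.0006
```

Run:
```python
from h import *
s=robot.observe(); print(delta(s,(0.53,-.19,0.19)),delta(s,(0.66,-.187,0.20),np.pi+.022))
```

```text
[   5.2    0.5 -160.2] (array([-124.4,    0.8, -174.5]), np.float64(-0.02))
```

```bash
python3 -m pendant '[[[1,0,-35],0],[[2,0,-70],0],[[4,0,-105],0],[[-10,0,-140],0],[[-45,0,-160],0],[[-80,0,-170],0],[[-110,0,-174],0],[[-124,0,-174],0],[[-124,0,-174],0],[[-124,0,-174],0]]'
cat > look.py <<'E'
import sys
from h import *
import pickle
name,cam=sys.argv[1],sys.argv[2]
c=robot.calibration(cam); im=robot.read_camera(cam); s=robot.observe()
cv2.imwrite(f'pics/{name}_raw.png',im[:,:,::-1]); pickle.dump((c,s),open(name+'.pkl','wb'))
cv2.imwrite(f'pics/{name}.png',cv2.resize(im[:,:,::-1],None,fx=1.5,fy=1.5,interpolation=cv2.INTER_CUBIC))
print(s['time'],s['tool_pos'],s['tool_rot'],s['opening'],s['contact_force'])
E
python3 look.py m1 wrist
```

```text
time: 7.48
tool_pos: [0.6598, -0.1873, 0.1986]
tool_rot: [3.135, -0.034, -3.119]
contact_force: [-1.7, -0.2, 0.1]
opening: 0.0002
7.5333 [ 0.6591128  -0.18748502  0.19883785] [ 3.13510496 -0.03431576 -3.11946777] 0.00031566121582179155 [-0.28103592 -0.09006785  0.76604725]
```

View pics/m1.png

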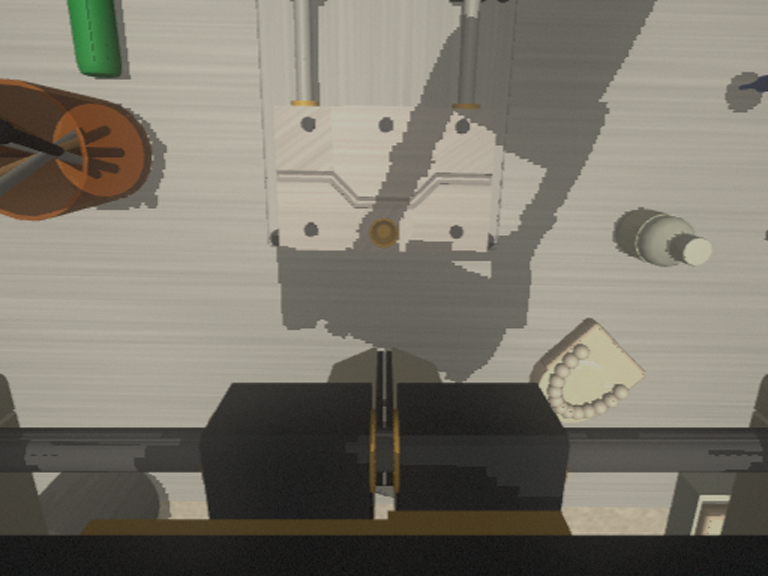

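Run:
```python
from h import *
im=cv2.imread('pics/m1_raw.png'); cv2.imwrite('pics/m1c.png',crop(im,175,62,160,112,5))
```

```text
(no output)
```

View pics/m1c.png

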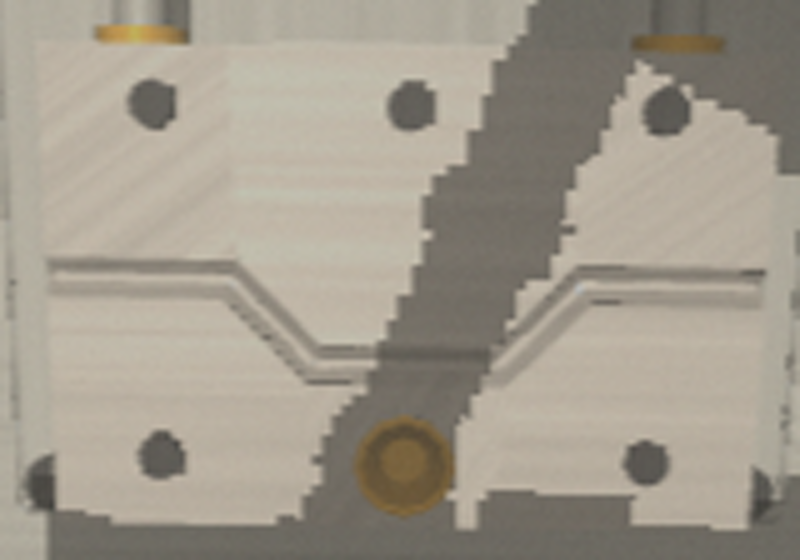

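Run:
```python
from h import *
import pickle
c,s=pickle.load(open('m1.pkl','rb'))
o=[(-3.5,-30.55),(-3.5,30.55),(11.5,-15.55),(3.5,-33.45),(3.5,33.45),(18.5,-18.45),(18.5,18.45),(-3.5,-65),(-3.5,65),(3.5,-65),(3.5,65)]
u=[(236,261),(579,267),(318,346),(222,298),(591,303),(308,383),(502,386),(48,258),(766,271),(50,296),(762,306)]
obj=[(a/1000,b/1000,.057) for a,b in o]+[(.032,0,.066)]
uv=[(a/5+175-.4,b/5+62-.4) for a,b in u+[(405,466)]]
p,e=fit(c,obj,uv); print(p.round(5),np.degrees(p[2])); print(e.round(1).tolist())
x,y,a=p; pts=[(0,57),(0,32),(15,17),(15,-17),(0,-32),(0,-57)]
for px,py in pts: print((x+(px*np.cos(a)-py*np.sin(a))/1e3).round(4),(y+(px*np.sin(a)+py*np.cos(a))/1e3).round(4))
print(s['tool_pos'], delta(s,(0.66,.15,.25)))
```

```text
[ 0.59866 -0.18733  0.00652] 0.3737125527707987
[[0.2, -0.3], [-0.3, -0.4], [0.5, -0.1], [-0.2, 0.2], [0.1, 0.4], [-0.7, 0.2], [0.8, 0.2], [-0.8, -0.3], [0.5, -0.6], [-0.8, 0.1], [0.7, 0.4], [-0.1, 0.2]]
0.5983 -0.1303
0.5985 -0.1553
0.6136 -0.1702
0.6138 -0.2042
0.5989 -0.2193
0.599 -0.2443
[ 0.6591128  -0.18748502  0.19883785] [ -6.6 337.7 -49.2]
```

```bash
python3 -m pendant '[[[-1,35,-10],0],[[-2,75,-20],0],[[-3,115,-30],0],[[-4,155,-40],0],[[-4,195,-45],0],[[-4,235,-45],0],[[-4,275,-45],0],[[-4,310,-45],0],[[-4,325,-45],0],[[-4,325,-45],0]]' 1 5
python3 -m pendant '[[[0,0,0],0],[[0,0,0],0]]'
python3 look.py s1 wrist
python3 - <<'E'
from h import *
for q in ["hole_left","hole_right","probe","knife","stand"]:
    r=robot.find_in('wrist',q); print(q,[(round(d['p'],2),round(d['xy'][0]*512,1),round(d['xy'][1]*384,1)) for d in r[:4]])
E
```

```text
time: 8.37
tool_pos: [0.6563, 0.1407, 0.2461]
tool_rot: [3.134, -0.034, -3.115]
contact_force: [-0.1, -0.1, -0.4]
opening: 0.0626
time: 8.53
tool_pos: [0.6559, 0.1396, 0.2463]
tool_rot: [3.135, -0.035, -3.116]
contact_force: [-0.5, 0.9, 0.3]
opening: 0.0755
8.5833 [0.6561126  0.13905254 0.24631165] [ 3.13472721 -0.03449652 -3.11680488] 0.07984601857036427 [0.0075753  0.66107615 0.47660888]
hole_left [(0.55, 284.7, 120.8)]
hole_right [(0.86, 281.4, 119.5)]
probe [(0.93, 250.2, 129.2), (0.9, 164.7, 48.8), (0.6, 335.0, 133.2), (0.47, 121.6, 227.9)]
knife [(0.59, 334.5, 134.5)]
stand [(0.96, 282.5, 122.2), (0.49, 13.3, 93.5)]
```

View pics/s1.png

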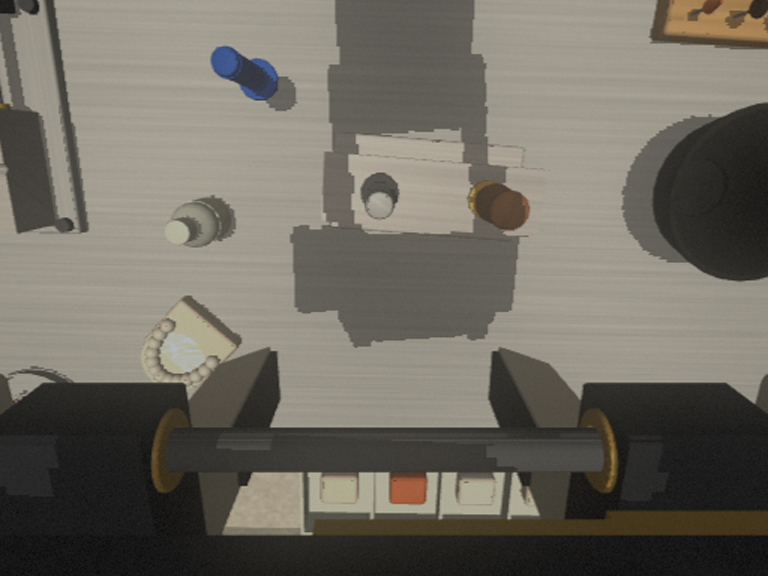

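Run:
```python
from h import *
im=cv2.imread('pics/s1_raw.png'); cv2.imwrite('pics/s1c.png',crop(im,212,82,160,84,5))
```

```text
(no output)
```

View pics/s1c.png

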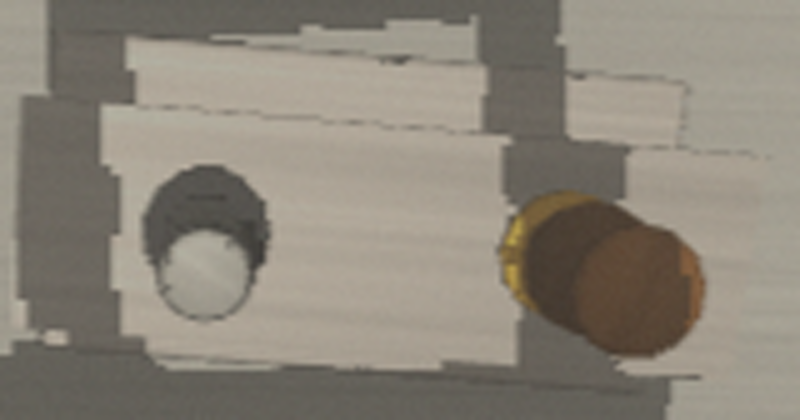

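Run:
```python
from h import *
import pickle
c,s=pickle.load(open('s1.pkl','rb'))
P=lambda a,b:(a/5+212-.4,b/5+82-.4)
print('top',unproj(c,P(205,274),.147),'collar',unproj(c,P(206,229),.075))
print('knife collar?',unproj(c,P(566,253),.075))
q=[unproj(c,P(*a),.07) for a in [(23,95),(768,155),(15,340)]]
for w in q: print(w)
d=(q[1]-q[0])[:2]; print(np.hypot(*d), np.degrees(np.arctan2(*d)))
obj=[(-.023,-.075,.07),(-.023,.075,.07),(.023,-.075,.07),(0,-.037,.147),(0,-.037,.075)]
p,e=fit(c,obj,[P(23,95),P(768,155),P(15,342),P(205,274),P(206,229)],x0=(.6,.16,0)); print(p,np.degrees(p[2]),e.round(1).tolist())
a=p[2]; print('hole_right',p[0]+.037*np.sin(a),p[1]-.037*np.cos(a))
# top cam check
c=robot.calibration('top'); 
print(proj(c,[(p[0]+.037*np.sin(a),p[1]-.037*np.cos(a),z) for z in (.075,.147)]))
```

```text
top [0.60632006 0.13672476 0.147     ] collar [0.60563593 0.13674053 0.075     ]
knife collar? [0.6085709  0.20899091 0.075     ]
[0.58087636 0.09995938 0.07      ]
[0.58865607 0.24897759 0.07      ]
[0.62957345 0.09793004 0.07      ]
0.14922114524600788 2.9884953864184047
[ 0.60810264  0.17364763 -0.0426958 ] -2.4462888803998815 [[-0.3, 1.1], [0.6, -0.3], [-0.2, -2.0], [-0.1, 0.3], [-0.1, 0.9]]
hole_right 0.6065233726794494 0.13668134541548327
[[197.54717162 189.23362607]
 [193.44214    183.90760108]]
```

Run:
```python
from h import *
s=robot.observe(); print(s['opening'],delta(s,(0.6063,.1367,.165)))
```

```text
0.09141736163499622 [47.4 -2.2 82.8]
```

```bash
python3 -m pendant '[[[20,-1,20],0],[[40,-2,40],0],[[47,-2,60],0],[[47,-2,75],0],[[47,-2,83],0],[[47,-2,83],0],[[47,-2,83],0]]' 0.45 5
python3 look.py s2 wrist
```

```text
time: 9.42
tool_pos: [0.6071, 0.1367, 0.165]
tool_rot: [3.134, -0.034, -3.117]
contact_force: [0.3, 0.2, -0.4]
opening: 0.0499
9.4667 [0.60750029 0.13676396 0.16563232] [ 3.13425661 -0.03288658 -3.11702062] 0.04582939472714949 [0.88183336 0.08636118 0.65937634]
```

View pics/s2.png

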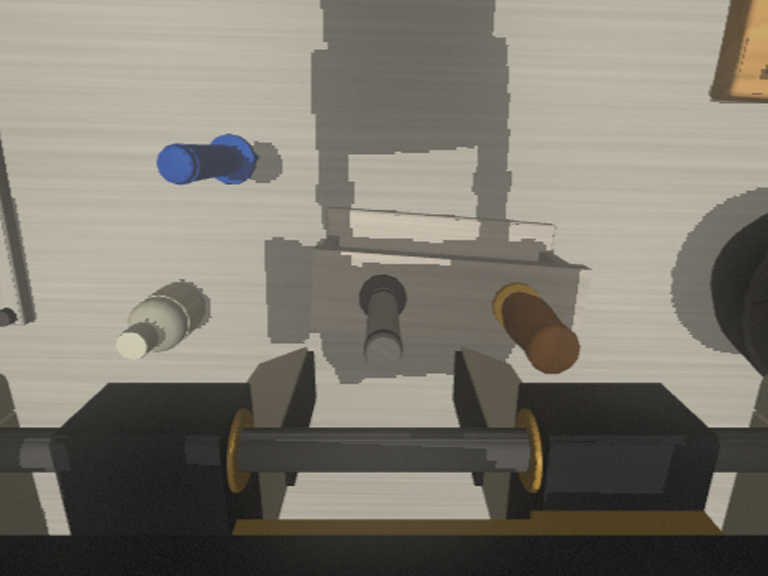

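Run:
```python
from h import *
import pickle
c,s=pickle.load(open('s2.pkl','rb'))
print('top',unproj(c,(384/1.5-.2,350/1.5-.2),.147),'collar',unproj(c,(383/1.5-.2,298/1.5-.2),.075))
s=robot.observe(); print(s['tool_pos'],delta(s,(0.6063,.1367,.09)))
```

```text
top [0.60459709 0.136952   0.147     ] collar [0.60570867 0.13697315 0.075     ]
[0.60750029 0.13676396 0.16563232] [-1.3 -0.6 75.6]
```

```bash
python3 -m pendant '[[[0,0,20],0],[[-1,0,40],0],[[-1,0,55],0],[[-1,0,65],0],[[-1,0,75],0],[[-1,0,76],0],[[-1,0,76],0]]'
python3 look.py s3 wrist;python3 look.py s3s side
python3 - <<'E'
from h import *
cv2.imwrite('pics/s3sc.png',crop(cv2.imread('pics/s3s_raw.png'),170,160,130,140,5)[:600])
E
```

```text
time: 10.05
tool_pos: [0.6062, 0.1373, 0.0898]
tool_rot: [3.134, -0.033, -3.117]
contact_force: [-0.2, 0.0, 0.7]
opening: 0.0409
10.1 [0.60659523 0.13730238 0.09039458] [ 3.13418374 -0.03160376 -3.11704508] 0.04163467606736449 [0.30098904 0.39390474 0.61328311]
10.15 [0.60674134 0.13733517 0.09068518] [ 3.13412134 -0.03102656 -3.11701055] 0.04134903452061169 [0.8222717  0.20067472 0.79497393]
```

View pics/s3.png

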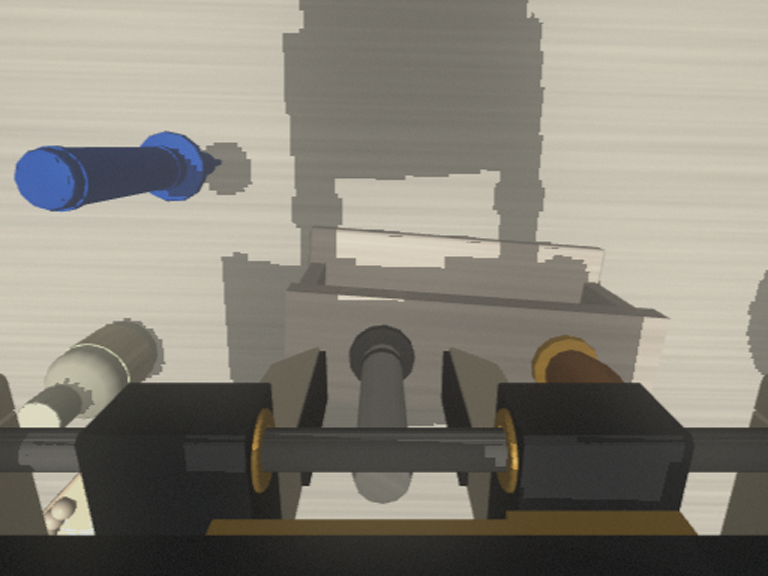

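View pics/s3sc.png

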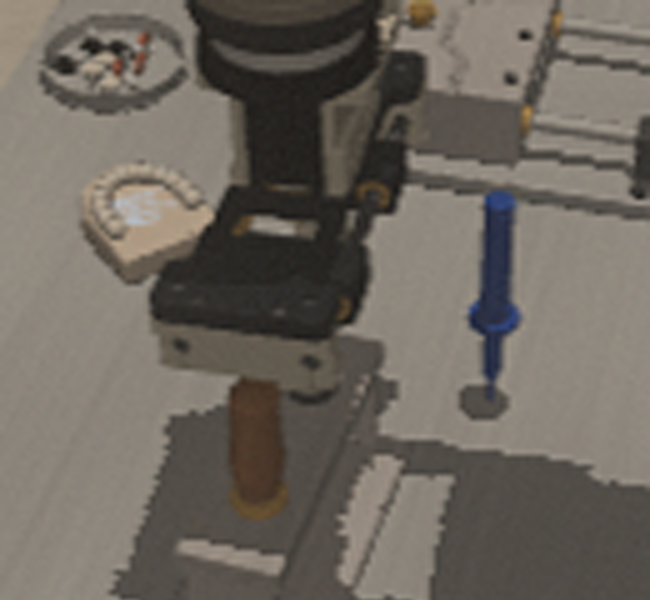

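```bash
python3 -m pendant '[[[0,0,0],0],[[0,0,0],0],[[0,0,0],0],[[0,0,0],0],[[0,0,0],0],[[0,0,0],0],[[0,0,0],0],[[0,0,0],0]]' 0 40
```

```text
time: 10.82
tool_pos: [0.6068, 0.1374, 0.091]
tool_rot: [3.134, -0.031, -3.117]
contact_force: [-0.1, -0.0, 1.3]
opening: 0.0145
```

Run:
```python
from h import *
s=robot.observe(); print(delta(s,s['tool_pos']+[0,0,.09]));
```

```text
[  2.8   0.7 -90. ]
```

```bash
python3 -m pendant '[[[0.5,0,-15],0],[[1,0,-30],0],[[1.5,0.3,-45],0],[[2,0.5,-60],0],[[2.5,0.6,-75],0],[[2.8,0.7,-90],0],[[2.8,0.7,-90],0],[[2.8,0.7,-90],0]]'
python3 look.py l1 wrist; python3 look.py l1s side;python3 look.py l1t top;  python3 - <<'E'
from h import *
a=crop(cv2.imread('pics/l1s_raw.png'),180,130,100,140,4);b=crop(cv2.imread('pics/l1t_raw.png'),150,130,90,140,4)
cv2.imwrite('pics/l1c.png',np.hstack([a,b]))
E
```

```text
time: 11.48
tool_pos: [0.6069, 0.1374, 0.181]
tool_rot: [3.134, -0.03, -3.117]
contact_force: [-0.1, 0.2, -1.4]
opening: 0.0144
11.5333 [0.60636799 0.13735727 0.17995146] [ 3.13422106 -0.03194344 -3.11698785] 0.014462455456403851 [ 0.21616023 -0.57559567 -2.55583161]
11.5833 [0.60614338 0.1372865  0.17949804] [ 3.13427691 -0.03294323 -3.11708618] 0.014334266081967877 [ 0.19975638 -0.70424164 -1.05302903]
11.6333 [0.60604404 0.13728891 0.17939008] [ 3.13431657 -0.03337964 -3.11702241] 0.014025434869534227 [-0.31213928 -0.94267543 -2.56794785]
```

View pics/l1.png

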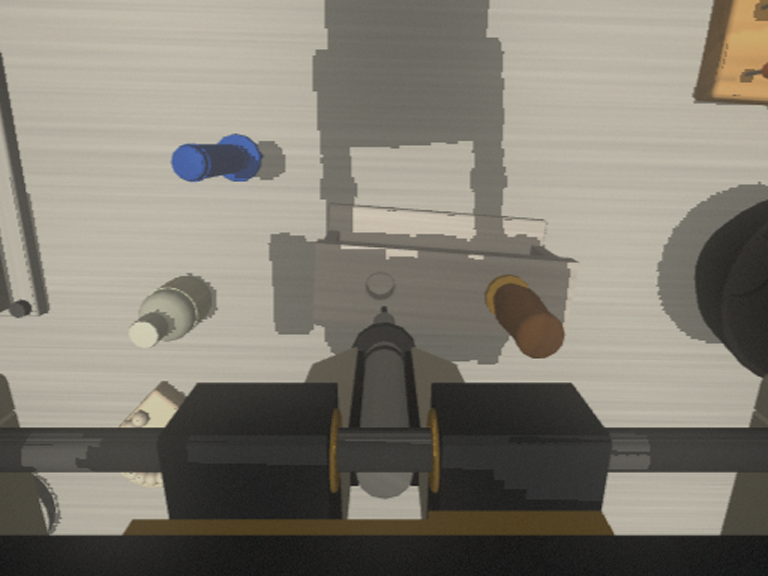

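View pics/l1c.png

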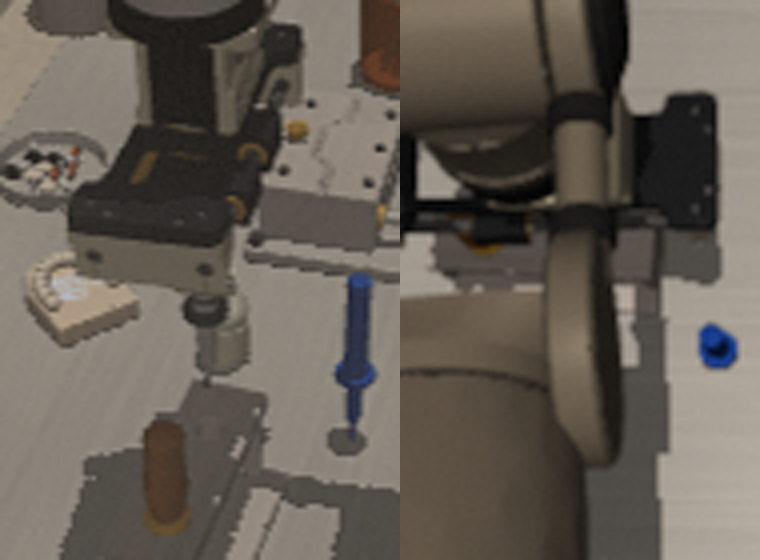

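Run:
```python
from h import *
cv2.imwrite('pics/l1d.png',crop(cv2.imread('pics/l1_raw.png'),225,175,60,65,10)[:600])
```

View pics/l1d.png

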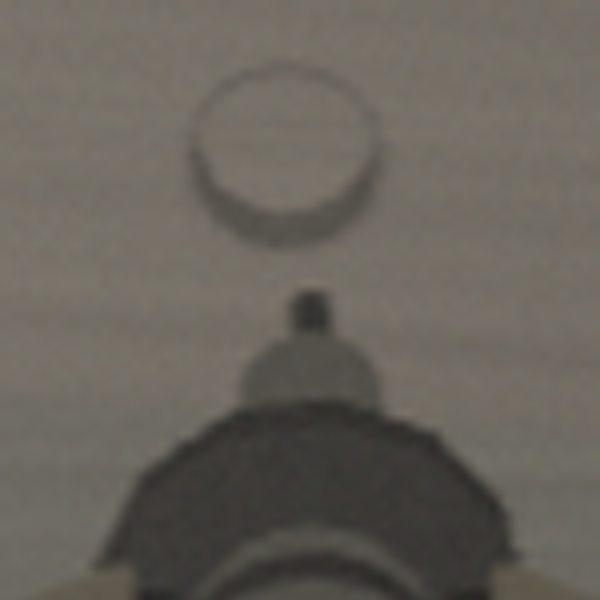

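Run:
```python
from h import *
import pickle
c,s=pickle.load(open('l1.pkl','rb'))
h=unproj(c,(252.95,190.05),.070); T=s['tool_pos']; t=unproj(c,(255.55,204.5),T[2]-.076+.0005)
print('hole',h,'tip',t,'tip-tcp',t-T,'in tool',toolR(s).T@(t-T))
# expected if vertical: 
print('grasp tcp',(.6068,.1374,.091))
# shank end (34 below origin) centre
print(unproj(c,(312/10+225-.45,365/10+175-.45),T[2]-.055)-T)
print(unproj(c,(310/10+225-.45,455/10+175-.45),T[2]-.018)-T)
```

```text
hole [0.6049533  0.13597856 0.07      ] tip [0.60641193 0.13801257 0.10445146] tip-tcp [ 4.39378095e-05  6.55304959e-04 -7.55000000e-02] in tool [-2.47133539e-03  9.77560144e-05  7.54623370e-02]
grasp tcp (0.6068, 0.1374, 0.091)
[-0.00203324  0.00060314 -0.055     ]
[-9.73682933e-03  2.11253863e-05 -1.80000000e-02]
```

Run:
```python
from h import *
s=robot.observe(); print(s['tool_pos'],delta(s,(.5983,-.131,.175)))
```

```text
[0.60604404 0.13728891 0.17939008] [  14.2 -268.     2.9]
```

```bash
python3 -m pendant '[[[1,-20,0],0],[[3,-50,0],0],[[5,-80,1],0],[[6,-110,1],0],[[8,-140,2],0],[[9,-170,2],0],[[11,-200,3],0],[[12,-230,3],0],[[13,-255,3],0],[[14,-268,3],0]]'
python3 -m pendant '[[[0,0,0],0],[[0,0,0],0]]'
python3 look.py g0 wrist
python3 - <<'E'
from h import *
s=robot.observe(); print(delta(s,(.5983,-.131,.150)))
cv2.imwrite('pics/g0c.png',crop(cv2.imread('pics/g0_raw.png'),130,100,200,150,4))
E
```

```text
time: 12.47
tool_pos: [0.5978, -0.1339, 0.1735]
tool_rot: [3.134, -0.035, -3.119]
contact_force: [-0.4, 0.9, -1.5]
opening: 0.0144
time: 12.63
tool_pos: [0.5973, -0.1339, 0.1725]
tool_rot: [3.133, -0.037, -3.121]
contact_force: [-0.5, 0.7, -1.9]
opening: 0.0143
12.6833 [ 0.59747088 -0.13292821  0.17279038] [ 3.13327565 -0.0365948  -3.11953817] 0.01403626736630297 [-0.29828939  0.20254206 -2.02192961]
[-1.7  1.7 22.8]
```

View pics/g0c.png

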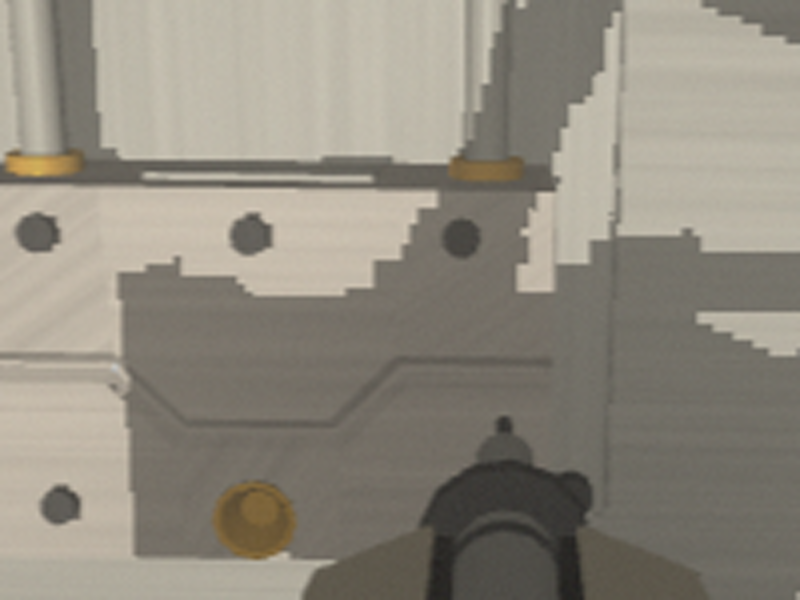

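```bash
python3 - <<'E'
from h import *
import pickle
c,s=pickle.load(open('g0.pkl','rb'))
P=lambda a,b:(a/4+130-.375,b/4+100-.375)
obj=[(-.0035,.065,.057),(-.0035,.03055,.057),(.0115,.01555,.057),(.0115,-.01555,.057),(-.0035,-.03055,.057),(.032,0,.066)]
uv=[P(552,362),P(398,359),P(335,424),P(187,424),P(118,357),P(256,520)]
p,e=fit(c,obj,uv); print(p.round(5),np.degrees(p[2]),e.round(1).tolist())
T=s['tool_pos'];t=unproj(c,P(503,423),T[2]-.0755); print(t-T)
x,y,a=p
for px,py in [(0,57),(0,32),(15,17),(15,-17),(0,-32),(0,-57)]: print((x+(px*np.cos(a)-py*np.sin(a))/1e3).round(4),(y+(px*np.sin(a)+py*np.cos(a))/1e3).round(4))
E
python3 -m pendant '[[[0,1,10],0],[[-1,1.5,20],0],[[-1,1.5,30],0],[[-1.5,1.5,33],0],[[-1.5,1.5,33],0],[[-1.5,1.5,33],0]]'
python3 look.py g1 wrist
python3 - <<'E'
from h import *
cv2.imwrite('pics/g1c.png',crop(cv2.imread('pics/g1_raw.png'),180,140,130,100,6))
E
```

```text
[ 0.59924 -0.18668  0.00627] 0.3594865096815669 [[0.8, -0.3], [-0.1, 0.0], [-1.2, -0.1], [0.6, -0.5], [-0.3, -0.3], [0.1, 1.2]]
[-0.00099514 -0.00048275 -0.0755    ]
0.5989 -0.1297
0.599 -0.1547
0.6141 -0.1696
0.6144 -0.2036
0.5994 -0.2187
0.5996 -0.2437
time: 13.18
tool_pos: [0.5977, -0.1308, 0.1394]
tool_rot: [3.133, -0.037, -3.119]
contact_force: [0.1, 0.4, -1.4]
opening: 0.0148
13.2333 [ 0.59796716 -0.13101807  0.1398897 ] [ 3.13334511 -0.03623561 -3.11927923] 0.01436292532931018 [-0.94588819  0.25592315 -1.5070161 ]
```

View pics/g1c.png

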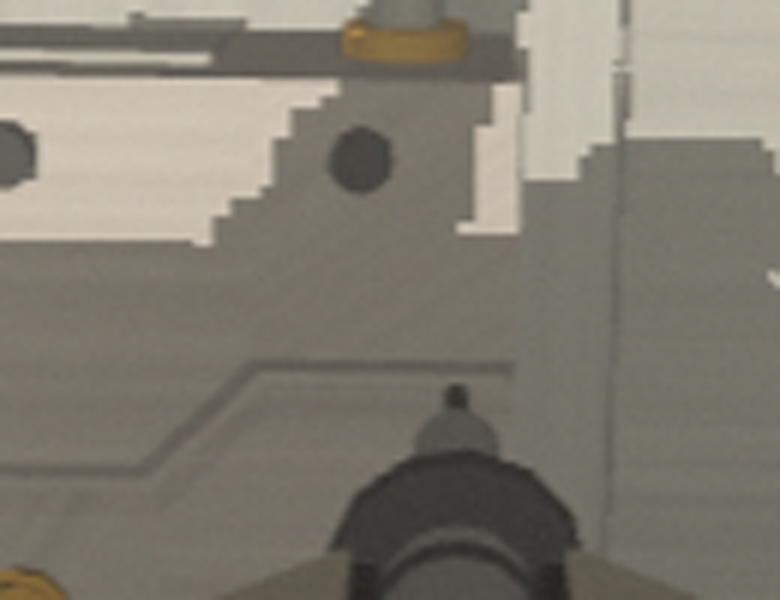

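Run:
```python
from h import *
import pickle
c,s=pickle.load(open('g1.pkl','rb'))
P=lambda a,b:(a/6+180-.42,b/6+140-.42)
T=s['tool_pos'];t=unproj(c,P(456,391),T[2]-.0755); print('tip',t,t-T)
for q in [(513,369),(456,369),(260,363),(148,469)]: print('near edge',unproj(c,P(*q),.057))
```

```text
tip [ 0.59634948 -0.13010383  0.0643897 ] [-0.00161768  0.00091424 -0.0755    ]
near edge [ 0.59564089 -0.12267556  0.057     ]
near edge [ 0.59578534 -0.13005703  0.057     ]
near edge [ 0.59546804 -0.1554043   0.057     ]
near edge [ 0.61033179 -0.17016014  0.057     ]
```

Run:
```python
from h import *
s=robot.observe(); print(s['tool_pos'],s['contact_force'],delta(s,(.5997,-.1303,.133)),delta(s,(.5997,-.1303,.127)))
```

```text
[ 0.59796716 -0.13101807  0.1398897 ] [-0.94588819  0.25592315 -1.5070161 ] [-2.   0.6  6.8] [-2.2  0.6 12.8]
```

```bash
python3 -m pendant '[[[-1,0.5,1],0],[[-2,0.5,3],0],[[-2,0.5,5],0],[[-2,0.5,7],0],[[-2,0.6,9],0],[[-2.2,0.6,11],0],[[-2.2,0.6,12.8],0],[[-2.2,0.6,12.8],0],[[-2.2,0.6,12.8],0]]'
python3 look.py g2 wrist; python3 look.py g2s side
python3 - <<'E'
from h import *
a=crop(cv2.imread('pics/g2_raw.png'),200,140,100,100,4); b=crop(cv2.imread('pics/g2s_raw.png'),220,120,100,100,4)
cv2.imwrite('pics/g2c.png',np.hstack([a,b]))
print(robot.observe()['contact_force'])
E
```

```text
time: 13.98
tool_pos: [0.5996, -0.1303, 0.1271]
tool_rot: [3.133, -0.036, -3.119]
contact_force: [0.4, -0.3, -0.4]
opening: 0.0141
14.0333 [ 0.59961368 -0.13031627  0.12719085] [ 3.13340268 -0.03633736 -3.11927018] 0.014097246076194529 [-0.960034    0.09573674 -0.24321204]
14.0833 [ 0.59960721 -0.13030583  0.12719523] [ 3.13339826 -0.03633722 -3.11930817] 0.014259776888999254 [-1.26752735 -0.24019843  0.21988101]
[-1.26752735 -0.24019843  0.21988101]
```

View pics/g2c.png

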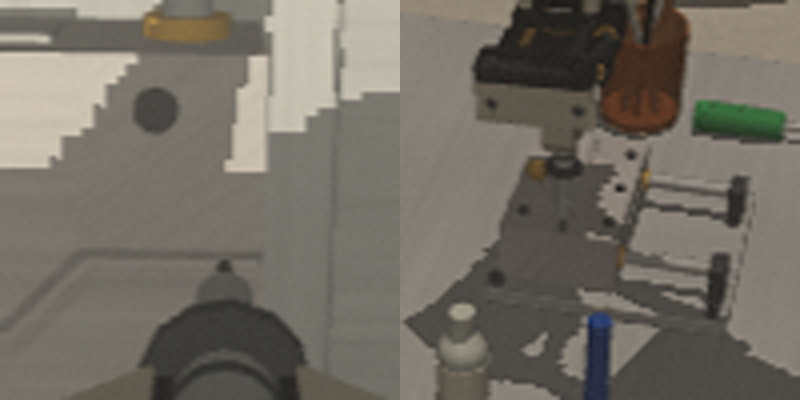

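Run:
```python
from h import *
a=crop(cv2.imread('pics/g2_raw.png'),230,180,56,44,14).astype(float)
a=np.clip((a-60)*2.2,0,255).astype('uint8'); cv2.imwrite('pics/g2d.png',a)
F=[]
for i in range(4):
    robot.read_camera('wrist'); F.append(robot.observe()['contact_force'])
print(np.mean(F,0),np.std(F,0))
```

```text
[-1.49659086 -0.51270274  0.05287248] [0.51514265 0.48652484 0.31148043]
```

View pics/g2d.png

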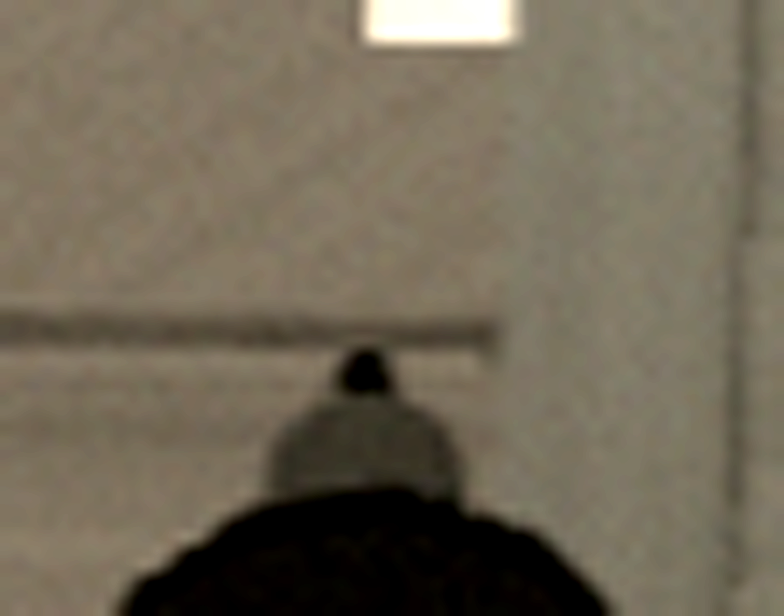

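Tip and spring are in contact. In the enlarged view the nose (366,375) sits over the groove floor at row ~368, and the vertical force rose by about 1.5 N. Next come the tool-axis steps for the first straight run.

```bash
cat > seg.py <<'E'
import sys
from h import *
# TCP = tip + off ; p = mould pose
p=eval(sys.argv[1]); z=float(sys.argv[2]); off=eval(sys.argv[3])
s=robot.observe(); print(s['time'],s['tool_pos'],s['contact_force'])
x,y,a=p
for q in sys.argv[4:]:
    px,py=eval(q); w=(x+(px*np.cos(a)-py*np.sin(a))/1e3+off[0],y+(px*np.sin(a)+py*np.cos(a))/1e3+off[1],z)
    print(q,np.round(w,4),delta(s,w))
E
python3 seg.py '(.5992,-.1872,.0063)' .127 '(.0008,-.0005)' 0,57 0,52 0,42 0,37 0,32 15,17
```

```text
14.2833 [ 0.59965127 -0.1302717   0.12714627] [-1.86670568 -1.3092638   0.04493527]
0,57 [ 0.5996 -0.1307  0.127 ] [ 0.  -0.4  0.1]
0,52 [ 0.5997 -0.1357  0.127 ] [ 0.1 -5.4  0.1]
0,42 [ 0.5997 -0.1457  0.127 ] [  0.3 -15.4   0. ]
0,37 [ 0.5998 -0.1507  0.127 ] [  0.3 -20.4  -0. ]
0,32 [ 0.5998 -0.1557  0.127 ] [  0.4 -25.4  -0. ]
15,17 [ 0.6149 -0.1706  0.127 ] [-14.3 -40.7  -0.7]
```

```bash
python3 -m pendant '[[[0,-2,0],0],[[0,-4,0],0],[[0.1,-6,0],0],[[0.1,-8,0],0],[[0.2,-10,0],0],[[0.2,-12,0],0],[[0.2,-14,0],0],[[0.3,-16,0],0],[[0.3,-18,0],0],[[0.3,-20,0],0]]'
python3 look.py g3 wrist
python3 - <<'E'
from h import *
a=crop(cv2.imread('pics/g3_raw.png'),216,170,72,50,11).astype(float)
a=np.clip((a-60)*2.2,0,255).astype('uint8'); cv2.imwrite('pics/g3d.png',a)
E
```

```text
time: 15.12
tool_pos: [0.5998, -0.1505, 0.127]
tool_rot: [3.133, -0.036, -3.119]
contact_force: [-1.4, 1.5, 0.7]
opening: 0.0146
15.1667 [ 0.59979008 -0.15102659  0.12701054] [ 3.13397673 -0.03617649 -3.11951013] 0.014738170732499271 [-1.03162068 -0.15709675  0.82810086]
```

View pics/g3d.png

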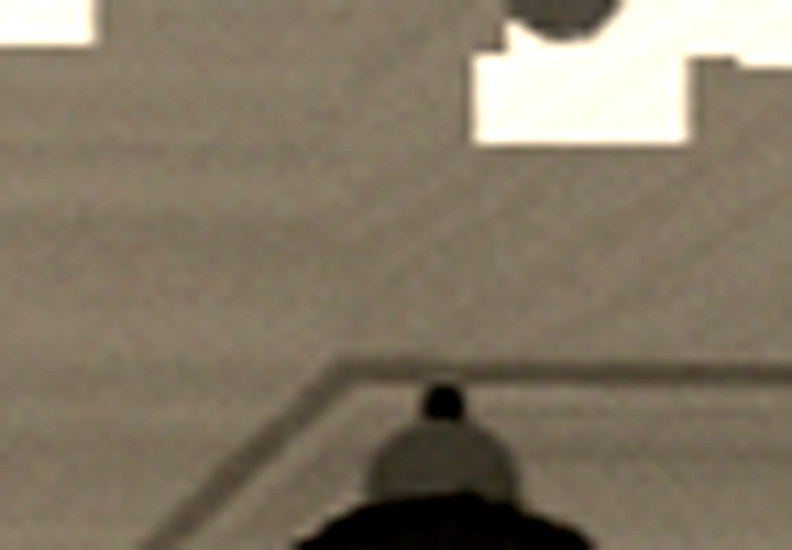

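```bash
python3 seg.py '(.5992,-.1877,.0063)' .127 '(.0008,-.0005)' 0,35 0,32 3,29 6,26 9,23 12,20 15,17
```

```text
15.1667 [ 0.59979008 -0.15102659  0.12701054] [-1.03162068 -0.15709675  0.82810086]
0,35 [ 0.5998 -0.1532  0.127 ] [ 0.1 -2.2 -0. ]
0,32 [ 0.5998 -0.1562  0.127 ] [ 0.1 -5.2 -0. ]
3,29 [ 0.6028 -0.1592  0.127 ] [-2.8 -8.2 -0.2]
6,26 [ 0.6058 -0.1622  0.127 ] [ -5.8 -11.3  -0.3]
9,23 [ 0.6089 -0.1651  0.127 ] [ -8.7 -14.3  -0.4]
12,20 [ 0.6119 -0.1681  0.127 ] [-11.7 -17.4  -0.5]
15,17 [ 0.6149 -0.1711  0.127 ] [-14.6 -20.4  -0.7]
```

```bash
python3 -m pendant '[[[0.1,-2,0],0],[[0.1,-4,0],0],[[0.1,-5.2,0],0],[[-1.3,-6.7,-0.1],0],[[-2.8,-8.2,-0.2],0],[[-4.3,-9.8,-0.2],0],[[-5.8,-11.3,-0.3],0],[[-7.2,-12.8,-0.3],0],[[-8.7,-14.3,-0.4],0],[[-10.2,-15.9,-0.5],0]]'
python3 look.py g4 wrist
python3 - <<'E'
from h import *
a=crop(cv2.imread('pics/g4_raw.png'),206,160,72,50,11).astype(float)
a=np.clip((a-60)*2.2,0,255).astype('uint8'); cv2.imwrite('pics/g4d.png',a)
E
python3 seg.py '(.5992,-.1877,.0063)' .127 '(.0008,-.0005)' 10.5,21.5 12,20 13.5,18.5 15,17 15,13 15,10 15,5 15,3
```

```text
time: 16.0
tool_pos: [0.6105, -0.1668, 0.1269]
tool_rot: [3.134, -0.036, -3.119]
contact_force: [-0.5, -0.0, -0.1]
opening: 0.0142
16.05 [ 0.610867   -0.16726042  0.12701375] [ 3.13446463 -0.03560401 -3.11957778] 0.014534122254943544 [ 0.05102477 -0.5551282   0.25923393]
16.05 [ 0.610867   -0.16726042  0.12701375] [ 0.05102477 -0.5551282   0.25923393]
10.5,21.5 [ 0.6104 -0.1666  0.127 ] [0.5 0.6 0. ]
12,20 [ 0.6119 -0.1681  0.127 ] [-1.  -0.9 -0. ]
13.5,18.5 [ 0.6134 -0.1696  0.127 ] [-2.5 -2.4 -0.1]
15,17 [ 0.6149 -0.1711  0.127 ] [-3.9 -3.9 -0.2]
15,13 [ 0.6149 -0.1751  0.127 ] [-3.9 -7.9 -0.2]
15,10 [ 0.6149 -0.1781  0.127 ] [ -3.8 -10.9  -0.2]
15,5 [ 0.615  -0.1831  0.127 ] [ -3.7 -15.9  -0.2]
15,3 [ 0.615  -0.1851  0.127 ] [ -3.7 -17.9  -0.2]
```

View pics/g4d.png

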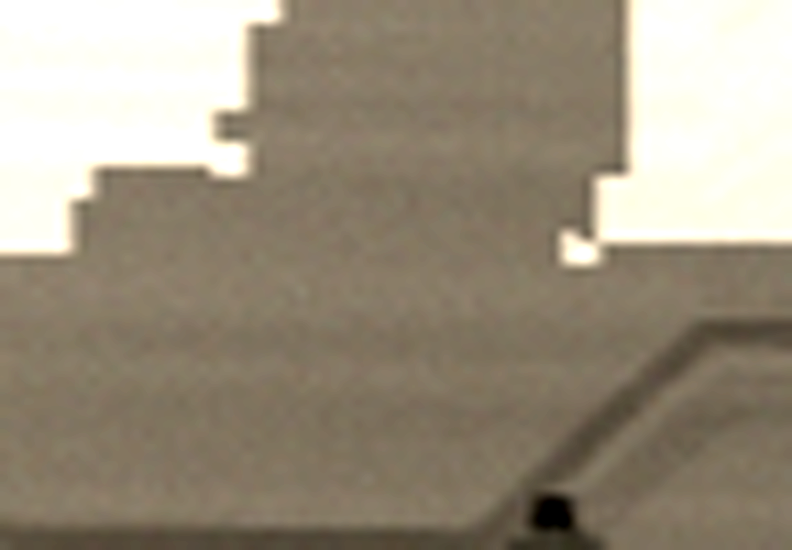

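```bash
python3 -m pendant '[[[-1.2,-1.2,0],0],[[-2.5,-2.5,-0.1],0],[[-3.9,-3.9,-0.2],0],[[-3.9,-5.9,-0.2],0],[[-3.9,-7.9,-0.2],0],[[-3.8,-9.9,-0.2],0],[[-3.8,-11.9,-0.2],0],[[-3.8,-13.9,-0.2],0],[[-3.7,-15.9,-0.2],0],[[-3.7,-17.9,-0.2],0]]'
python3 look.py g5 wrist
python3 - <<'E'
from h import *
a=crop(cv2.imread('pics/g5_raw.png'),206,160,72,50,11).astype(float)
a=np.clip((a-60)*2.2,0,255).astype('uint8'); cv2.imwrite('pics/g5d.png',a)
E
python3 seg.py '(.5992,-.1877,.0063)' .127 '(.0008,-.0005)' 15,3 15,-5 15,-13 15,-15 15,-17 12,-20
```

```text
time: 16.88
tool_pos: [0.6149, -0.1853, 0.127]
tool_rot: [3.135, -0.036, -3.12]
contact_force: [-0.8, 2.4, 0.5]
opening: 0.0143
16.9333 [ 0.61495511 -0.18585837  0.1269891 ] [ 3.13505582 -0.03544688 -3.11986035] 0.014251054220200223 [-0.77335306 -0.06302657  0.24273465]
16.9333 [ 0.61495511 -0.18585837  0.1269891 ] [-0.77335306 -0.06302657  0.24273465]
15,3 [ 0.615  -0.1851  0.127 ] [-0.   0.8 -0. ]
15,-5 [ 0.615  -0.1931  0.127 ] [ 0.1 -7.2 -0.1]
15,-13 [ 0.6151 -0.2011  0.127 ] [  0.2 -15.2  -0.1]
15,-15 [ 0.6151 -0.2031  0.127 ] [  0.2 -17.2  -0.1]
15,-17 [ 0.6151 -0.2051  0.127 ] [  0.3 -19.2  -0.1]
12,-20 [ 0.6121 -0.2081  0.127 ] [  3.3 -22.2  -0. ]
```

View pics/g5d.png

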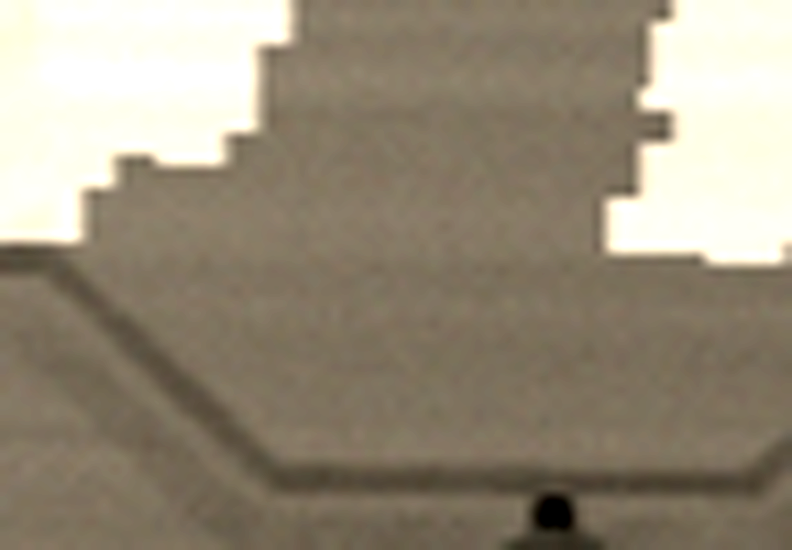

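```bash
python3 -m pendant '[[[0,-2,0],0],[[0,-4,0],0],[[0.1,-6,0],0],[[0.1,-8,-0.1],0],[[0.1,-10,-0.1],0],[[0.2,-12,-0.1],0],[[0.2,-14,-0.1],0],[[0.2,-16,-0.1],0],[[0.2,-17.6,-0.1],0],[[0.3,-19.2,-0.1],0]]'
python3 look.py g6 wrist
python3 - <<'E'
from h import *
a=crop(cv2.imread('pics/g6_raw.png'),206,160,72,50,11).astype(float)
a=np.clip((a-60)*2.2,0,255).astype('uint8'); cv2.imwrite('pics/g6d.png',a)
E
python3 seg.py '(.5992,-.1877,.0063)' .127 '(.0008,-.0005)' 15,-17 12,-20 9,-23 6,-26 3,-29 0,-32 0,-37
```

```text
time: 17.77
tool_pos: [0.6152, -0.2052, 0.127]
tool_rot: [3.135, -0.035, -3.12]
contact_force: [0.1, 2.5, 0.2]
opening: 0.0142
17.8167 [ 0.61513044 -0.20532699  0.12693547] [ 3.13473645 -0.03526904 -3.12017527] 0.014574034376326622 [-0.87927474  2.06570452  0.15716293]
17.8167 [ 0.61513044 -0.20532699  0.12693547] [-0.87927474  2.06570452  0.15716293]
15,-17 [ 0.6151 -0.2051  0.127 ] [ 0.   0.2 -0.1]
12,-20 [ 0.6121 -0.2081  0.127 ] [ 3.1 -2.7  0. ]
9,-23 [ 0.6091 -0.2111  0.127 ] [ 6.1 -5.7  0.1]
6,-26 [ 0.6062 -0.2142  0.127 ] [ 9.2 -8.6  0.2]
3,-29 [ 0.6032 -0.2172  0.127 ] [ 12.2 -11.6   0.3]
0,-32 [ 0.6002 -0.2202  0.127 ] [ 15.2 -14.6   0.4]
0,-37 [ 0.6002 -0.2252  0.127 ] [ 15.3 -19.6   0.3]
```

View pics/g6d.png

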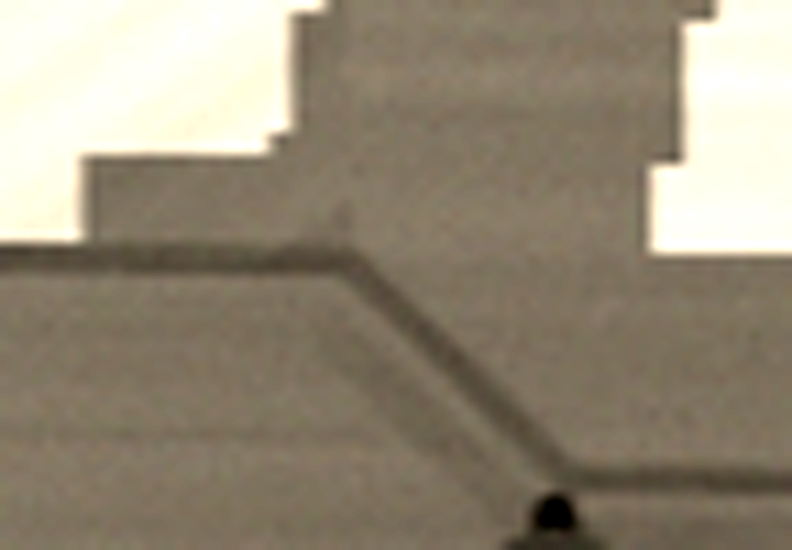

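```bash
python3 -m pendant '[[[1.5,-1.3,0],0],[[3.1,-2.7,0],0],[[4.6,-4.2,0],0],[[6.1,-5.7,0.1],0],[[7.6,-7.2,0.1],0],[[9.2,-8.6,0.2],0],[[10.7,-10.1,0.2],0],[[12.2,-11.6,0.3],0],[[13.7,-13.1,0.3],0],[[15,-14.5,0.4],0]]'
python3 look.py g7 wrist
python3 - <<'E'
from h import *
a=crop(cv2.imread('pics/g7_raw.png'),206,160,72,50,11).astype(float)
a=np.clip((a-60)*2.2,0,255).astype('uint8'); cv2.imwrite('pics/g7d.png',a)
E
python3 seg.py '(.5992,-.1877,.0063)' .127 '(.0008,-.0005)' 0,-32 0,-37 0,-47 0,-57 0,-59
```

```text
time: 18.65
tool_pos: [0.6003, -0.2204, 0.127]
tool_rot: [3.135, -0.035, -3.12]
contact_force: [0.6, 1.6, 0.5]
opening: 0.0143
18.7 [ 0.60003642 -0.22083324  0.12701143] [ 3.13535061 -0.03547808 -3.12042501] 0.014250644391976408 [-0.92703304 -0.24768607  0.7826483 ]
18.7 [ 0.60003642 -0.22083324  0.12701143] [-0.92703304 -0.24768607  0.7826483 ]
0,-32 [ 0.6002 -0.2202  0.127 ] [-0.2  0.6  0. ]
0,-37 [ 0.6002 -0.2252  0.127 ] [-0.1 -4.4 -0. ]
0,-47 [ 0.6003 -0.2352  0.127 ] [  0.  -14.4  -0.1]
0,-57 [ 0.6004 -0.2452  0.127 ] [  0.2 -24.4  -0.1]
0,-59 [ 0.6004 -0.2472  0.127 ] [  0.2 -26.4  -0.1]
```

View pics/g7d.png

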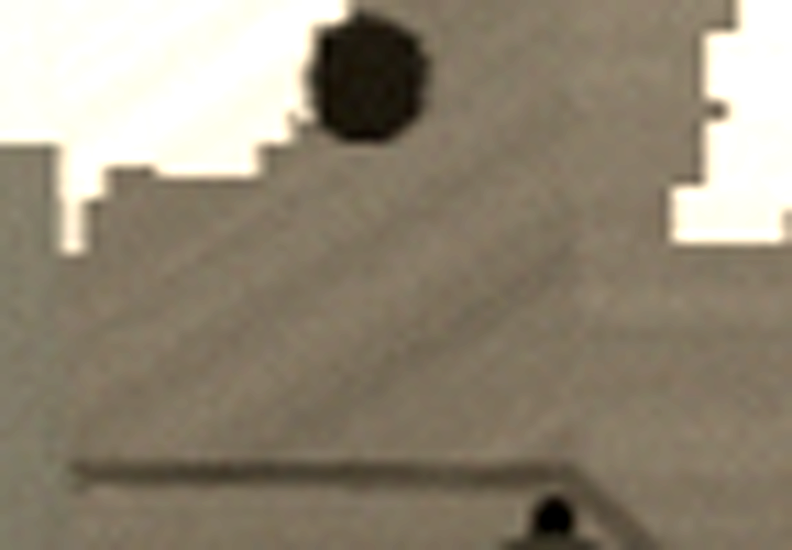

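```bash
python3 -m pendant '[[[0.1,-2,0],0],[[0.2,-4,0],0],[[0.2,-6,0],0],[[0.2,-8,0],0],[[0.2,-10,0],0],[[0.2,-12,0],0],[[0.3,-14,-0.1],0],[[0.3,-16,-0.1],0],[[0.3,-18,-0.1],0],[[0.3,-20,-0.1],0]]'
python3 look.py g8 wrist
python3 - <<'E'
from h import *
a=crop(cv2.imread('pics/g8_raw.png'),206,160,72,50,11).astype(float)
a=np.clip((a-60)*2.2,0,255).astype('uint8'); cv2.imwrite('pics/g8d.png',a)
E
python3 seg.py '(.5992,-.1877,.0063)' .127 '(.0008,-.0005)' 0,-57 0,-59
```

```text
time: 19.53
tool_pos: [0.6002, -0.241, 0.127]
tool_rot: [3.135, -0.035, -3.12]
contact_force: [-1.2, 1.4, 0.2]
opening: 0.0142
19.5833 [ 0.60017037 -0.24152505  0.12696735] [ 3.13584763 -0.03541674 -3.12060923] 0.014296459166723575 [-0.80407534 -0.09266513  0.24699766]
19.5833 [ 0.60017037 -0.24152505  0.12696735] [-0.80407534 -0.09266513  0.24699766]
0,-57 [ 0.6004 -0.2452  0.127 ] [-0.1 -3.7 -0.1]
0,-59 [ 0.6004 -0.2472  0.127 ] [-0.1 -5.7 -0.1]
```

View pics/g8d.png

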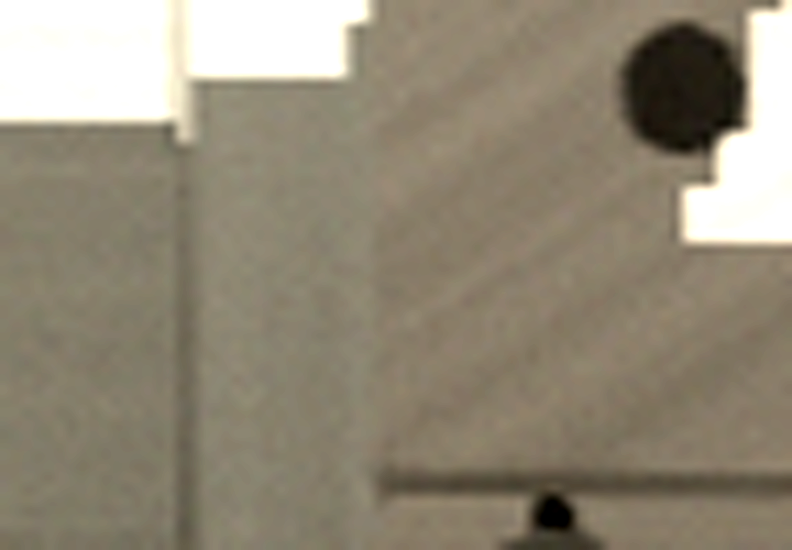

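```bash
python3 -m pendant '[[[0,-1.5,0],0],[[0,-3,0],0],[[0,-4.5,-0.1],0],[[0,-4.8,-0.1],0],[[0,-4.8,-0.1],0]]'
python3 look.py g9 wrist
python3 - <<'E'
from h import *
a=crop(cv2.imread('pics/g9_raw.png'),206,160,72,50,11).astype(float)
a=np.clip((a-60)*2.2,0,255).astype('uint8'); cv2.imwrite('pics/g9d.png',a)
E
python3 seg.py '(.5992,-.1877,.0063)' .127 '(.0008,-.0005)' 0,-57
```

```text
time: 20.0
tool_pos: [0.6003, -0.2468, 0.1271]
tool_rot: [3.137, -0.035, -3.121]
contact_force: [-0.0, -0.7, -0.0]
opening: 0.0143
20.05 [ 0.60026825 -0.24676472  0.12714473] [ 3.1366042  -0.03526616 -3.12071788] 0.01414370066339057 [-1.45949864  0.04923443 -0.39976947]
20.05 [ 0.60026825 -0.24676472  0.12714473] [-1.45949864  0.04923443 -0.39976947]
0,-57 [ 0.6004 -0.2452  0.127 ] [-0.1  1.6  0.1]
```

View pics/g9d.png

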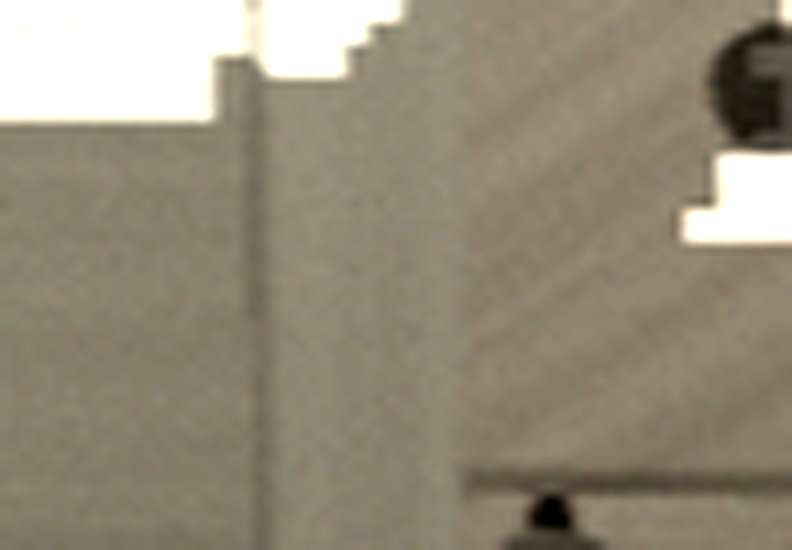

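Tip reached y ≈ -59 mm (past seam_5) while still in the groove. I'll lift it straight up and carry it back.

```bash
python3 - <<'E'
from h import *
s=robot.observe(); T=s['tool_pos']; print(delta(s,T+[0,0,.055])); print(delta(s,(.6058,.1360,.182)))
E
python3 -m pendant '[[[0.3,0,-8],0],[[0.6,0,-16],0],[[1,0,-26],0],[[1.4,0.2,-36],0],[[1.8,0.3,-46],0],[[2,0.3,-55],0],[[2,0.3,-55],0]]'
python3 - <<'E'
from h import *
s=robot.observe(); T=s['tool_pos']; print(T,s['tool_rot'],delta(s,(.6058,.1360,.182),-3.117))
E
```

```text
[  1.9   0.3 -55. ]
[-11.6 382.8 -53.4]
time: 20.63
tool_pos: [0.6012, -0.2472, 0.1852]
tool_rot: [3.139, -0.031, -3.121]
contact_force: [0.9, 0.1, -1.4]
opening: 0.0142
[ 0.60124277 -0.24723439  0.18519966] [ 3.13891276 -0.03126606 -3.1206986 ] (array([-12.7, 383. ,   3.8]), np.float64(-0.21))
```

```bash
python3 -m pendant '[[[-1,25,0],0],[[-2,60,0],0],[[-3,100,0],0],[[-5,140,1],0],[[-6,180,1],0],[[-8,220,2],0],[[-9,260,2],0],[[-10,300,3],0],[[-11,335,3],0],[[-12,360,3],0]]'
python3 - <<'E'
from h import *
s=robot.observe(); T=s['tool_pos']; print(T,s['tool_rot'],delta(s,(.6058,.1360,.180),-3.117))
E
```

```text
time: 21.47
tool_pos: [0.605, 0.1164, 0.1827]
tool_rot: [3.138, -0.032, -3.119]
contact_force: [-0.4, -0.3, -1.7]
opening: 0.0139
[0.60499298 0.11638435 0.18265758] [ 3.13807939 -0.03170637 -3.11868677] (array([-1.3, 19.6,  2.7]), np.float64(-0.1))
```

```bash
python3 -m pendant '[[[0,10,1],0],[[-1,18,2],0],[[-1,19.5,2.5],0],[[-1,19.5,2.5],0],[[-1,19.5,2.5],0],[[-1,19.5,2.5],0]]'
python3 look.py r1 wrist
python3 - <<'E'
from h import *
cv2.imwrite('pics/r1d.png',crop(cv2.imread('pics/r1_raw.png'),225,175,60,60,10))
E
```

```text
time: 21.97
tool_pos: [0.6057, 0.1343, 0.1802]
tool_rot: [3.138, -0.032, -3.121]
contact_force: [-0.3, 0.3, -2.6]
opening: 0.0144
22.0167 [0.60571677 0.13439581 0.18026592] [ 3.13837569 -0.03163228 -3.12060193] 0.014337573372825853 [-0.35455033  0.16637001 -1.94374325]
```

View pics/r1d.png

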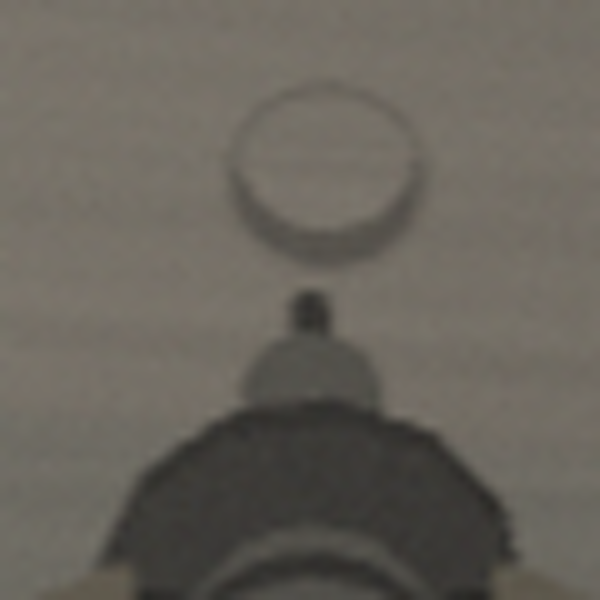

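Run:
```python
from h import *
import pickle
c,s=pickle.load(open('r1.pkl','rb')); T=s['tool_pos']
h=unproj(c,(325/10+225-.45,174/10+175-.45),.070)
t=unproj(c,(310/10+225-.45,308/10+175-.45),T[2]-.0745)
print('hole',h,'tip',t,t-T)
s=robot.observe()
for z in (.152,.125,.095,.0915): print(z,delta(s,(h[0]+.0003,h[1]-.0005,z),-3.117))
```

```text
hole [0.60494309 0.13590482 0.07      ] tip [0.6050403  0.13452948 0.10576592] [-0.00067647  0.00013367 -0.0745    ]
0.152 (array([-0.4,  0.9, 28.3]), np.float64(-0.21))
0.125 (array([-1.3,  0.8, 55.3]), np.float64(-0.21))
0.095 (array([-2.2,  0.7, 85.2]), np.float64(-0.21))
0.0915 (array([-2.4,  0.7, 88.7]), np.float64(-0.21))
```

```bash
python3 -m pendant '[[[0,1,10],0],[[-0.3,1.3,20],0],[[-0.5,1.3,28],0],[[-0.5,1.3,28],0],[[-0.5,1.3,28],0]]'
python3 look.py r2 wrist
python3 - <<'E'
from h import *
a=crop(cv2.imread('pics/r2_raw.png'),225,175,60,60,10).astype(float)
cv2.imwrite('pics/r2d.png',np.clip((a-30)*1.8,0,255).astype('uint8'))
E
```

```text
time: 22.43
tool_pos: [0.6047, 0.1357, 0.1511]
tool_rot: [3.138, -0.034, -3.121]
contact_force: [0.7, -0.0, -1.9]
opening: 0.0143
22.4833 [0.60518833 0.1358133  0.15187835] [ 3.13840396 -0.03235079 -3.12051797] 0.014544829103378855 [-0.53952977 -0.3480737  -0.83455968]
```

View pics/r2d.png

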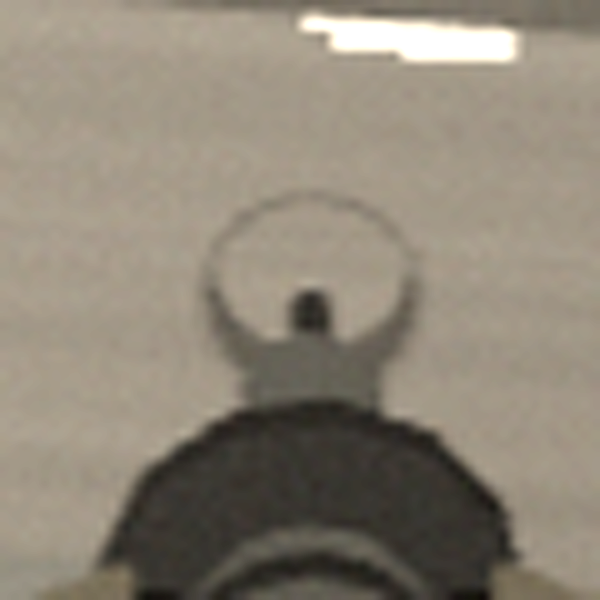

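```bash
python3 - <<'E'
from h import *
s=robot.observe()
for z in (.14,.12,.10,.0915): print(z,delta(s,(.6053,.1357,z),-3.117))
E
python3 -m pendant '[[[-0.4,0,10],0],[[-0.8,0,20],0],[[-1.2,0,30],0],[[-1.5,-0.1,40],0],[[-1.8,-0.2,48],0],[[-2,-0.2,55],0],[[-2.1,-0.2,59],0],[[-2.1,-0.2,59],0],[[-2.1,-0.2,59],0]]'
python3 look.py r3 wrist
```

```text
0.14 (array([-0.5, -0.2, 11.9]), np.float64(-0.2))
0.12 (array([-1.1, -0.2, 31.9]), np.float64(-0.2))
0.1 (array([-1.8, -0.3, 51.8]), np.float64(-0.2))
0.0915 (array([-2.1, -0.3, 60.3]), np.float64(-0.2))
time: 23.23
tool_pos: [0.6055, 0.1358, 0.0928]
tool_rot: [3.138, -0.032, -3.121]
contact_force: [-0.3, 0.4, -1.4]
opening: 0.0142
23.2833 [0.60565467 0.13581064 0.09314967] [ 3.13838485 -0.03175438 -3.12053209] 0.014268854192423385 [ 1.18209193  0.65329651 -2.45964841]
```

View pics/r3.png

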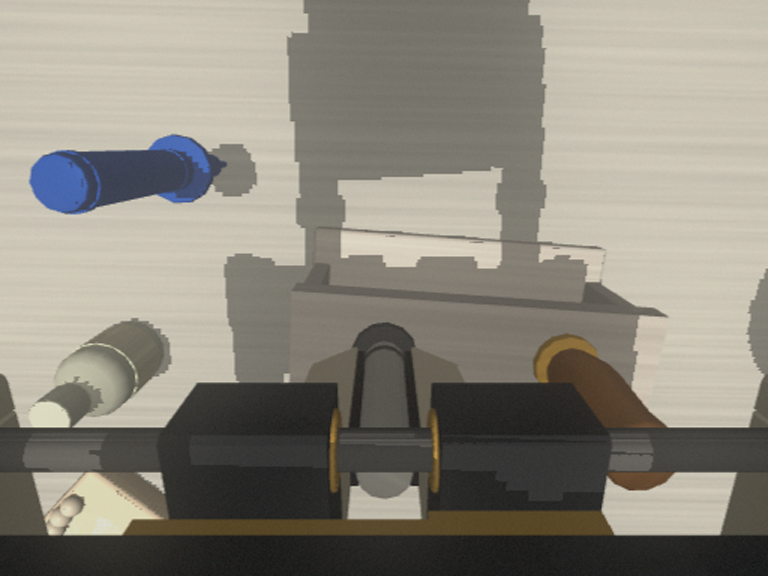

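```bash
python3 -m pendant '[[[0,0,0.8],0],[[-0.1,0,1.6],0],[[-0.1,0,2.2],0],[[-0.1,0,2.2],0],[[-0.1,0,2.2],0]]'
python3 -m pendant '[[[0,0,0],0],[[0,0,0],0],[[0,0,0],0],[[0,0,0],0],[[0,0,0],0],[[0,0,0],0],[[0,0,0],0]]' 0.45 5
python3 look.py r4 wrist
```

```text
time: 23.7
tool_pos: [0.6057, 0.1358, 0.091]
tool_rot: [3.138, -0.032, -3.121]
contact_force: [0.4, 0.5, -1.3]
opening: 0.0146
time: 24.28
tool_pos: [0.6057, 0.1358, 0.0911]
tool_rot: [3.138, -0.032, -3.121]
contact_force: [0.0, 0.1, 0.4]
opening: 0.0411
24.3333 [0.60572437 0.13580934 0.09105046] [ 3.13836955 -0.03157539 -3.12052526] 0.041342732874670135 [-0.5484429  -0.46623125  0.15996372]
```

View pics/r4.png

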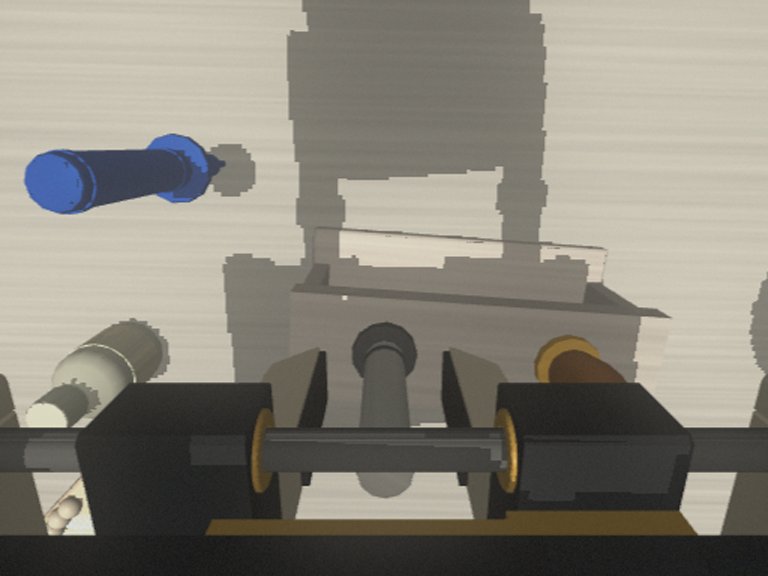

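Released upright. I'll rise straight up and clear the stand.

```bash
python3 -m pendant '[[[0.5,0.1,-15],0],[[1,0.1,-35],0],[[2,0.2,-60],0],[[3,0.3,-90],0],[[4,0.4,-120],0],[[4,0.4,-130],0]]'
python3 -m pendant '[[[-15,0,-5],0],[[-40,0,-10],0],[[-60,0,-12],0],[[-60,0,-12],0],[[-60,0,-12],0],[[-60,0,-12],0]]'
python3 look.py e1 wrist; python3 look.py e1s side; python3 look.py e1t top
python3 - <<'E'
from h import *
import pickle
cv2.imwrite('pics/e1d.png',crop(cv2.imread('pics/e1_raw.png'),205,60,160,110,5))
E
```

```text
time: 24.83
tool_pos: [0.6074, 0.136, 0.2261]
tool_rot: [3.138, -0.024, -3.12]
contact_force: [0.4, 0.4, 0.8]
opening: 0.0416
time: 25.33
tool_pos: [0.6669, 0.1373, 0.2356]
tool_rot: [3.138, -0.026, -3.12]
contact_force: [-0.7, -0.2, 0.2]
opening: 0.0413
25.3833 [0.66680715 0.13732478 0.23601476] [ 3.13787032 -0.02585859 -3.12026176] 0.0413148223278626 [-0.35744615 -0.00587544 -0.46132468]
25.4333 [0.666855   0.13732351 0.23639307] [ 3.13787579 -0.02529061 -3.12024206] 0.04124742516729204 [0.46758172 0.9880926  0.1155212 ]
25.4833 [0.66694711 0.13737053 0.23664968] [ 3.13782468 -0.02483539 -3.12016835] 0.041472445534931346 [-0.96172085  0.35633753  0.05182878]
```

View pics/e1.png

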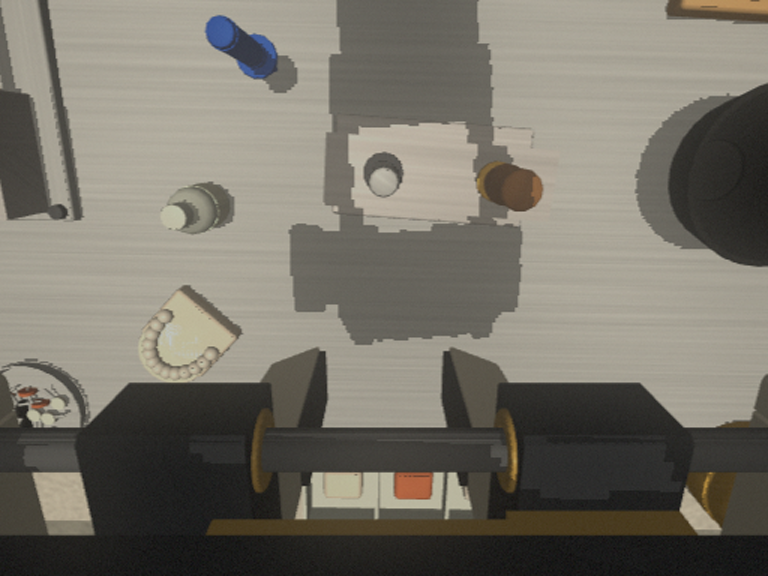

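View pics/e1s.png

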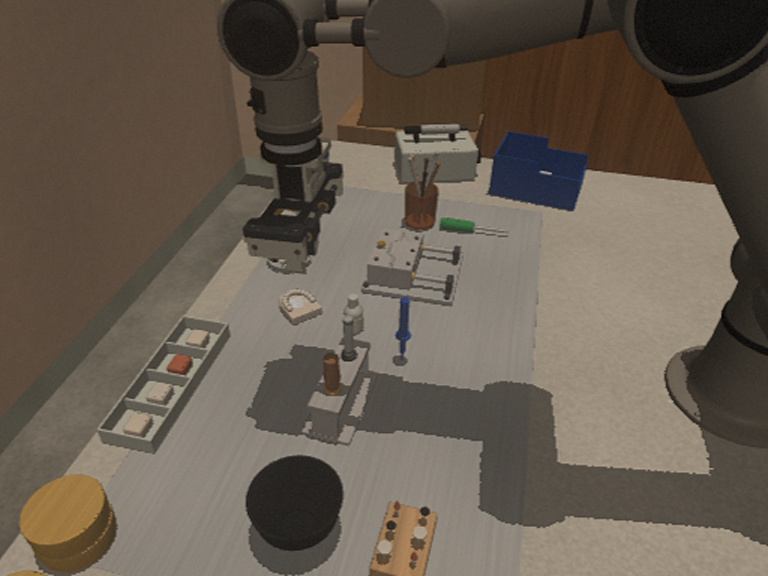

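The side view shows the probe upright in its hole (348,340), the knife untouched (331,372), and the bystanders in place. One last enlarged check of the mould before handing in.

Run:
```python
from h import *
a=crop(cv2.imread('pics/e1s_raw.png'),236,145,80,60,5)
b=crop(cv2.imread('pics/e1t_raw.png'),280,170,80,80,5)[:300]
cv2.imwrite('pics/e1m.png',np.hstack([a,b]))
```

```text
(no output)
```

View pics/e1m.png

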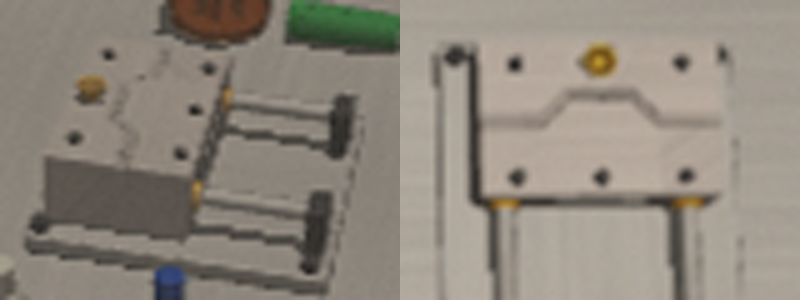

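Both views show the mould closed, with only the groove line visible at the joint.

```bash
python3 -c "
from cell import robot
print(robot.hand_in())"
```

```text
the job is handed in; nothing more can be done
None
```

The job is done and handed in, at about 25.5 s of the 72 s allowed; no verdict was reported.

- **Mould:** I pushed the sliding half home. At 29 N against the stop it moved no further, and the last pictures show it still closed.
- **Trace:** I drew the steel probe's tip through the whole seam at about 25 mm/s, from y ≈ +58 mm to y ≈ -59 mm. The spring force was about 1.5 N. Enlarged wrist pictures at seven stops along the way show the tip in the groove.
- **Probe:** It hangs upright in its original hole, the right-hand one. The knife, the blue look-alike and the other bench items appear undisturbed in the last pictures.

**Checks that disagreed:**
- My estimates of the mould's pose differed by about 1 mm and 1° between the top and wrist cameras, so I corrected against the wrist pictures during the trace.
- At the fourth corner the tip looked about 0.4 mm off the groove's centre, still inside it, and I corrected that too.
- The push left the tool tilted by about 2°, which did no visible harm.

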